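Clamp a weld sample on the cut-off machine's pallet

TASK

Make up the clamp that holds the weld sample on the T-slot clamping plate for sectioning. Lay the sample flat on the plate between the stud and the end stop, lengthways along the slot, and stand on the other side of the stud the heel block that is as tall as the sample; then lower the slotted strap over the stud so that it bridges the two and lies level, then the thick washer over the stud onto the strap, and last the knurled nut onto the washer. Leave the low block, the resin mount, the angle-iron offcut and the wrench where they are.

Things in the scene. Friction and masses are not known exactly. Their poses are not given: they have to be found in the camera images.
- plate: Fixed steel plate with a 12 mm T-slot along x. Origin: on the stud's axis at bench level; z up, x along the slot to the end stop. Spans x -75 to 98, y -45 to 45 mm; top at z = 18 mm. Stud upright at x = y = 0, 10 mm thick, top at z = 92 mm, last 7 mm tapered to 4.4 mm. End stop: dark bar across the plate, x = 88 to 96 mm, 60 mm long, 10 mm high.
- sample: Weld sample: bright block 60 (x) x 36 (y) x 28 (z) mm with a weld seam, a dull yellow band with dark edges, across its middle; about 0.4 kg, loose. Origin: centre of its underside. Its place: on the plate's top, centred 52 mm from the stud towards the stop (1 cm out is still good), x along the plate's x, either way round.
- heel_block: Tall heel block: dark steel, 32 (x) x 36 (y) x 28 (z) mm, as tall as the sample, serrated on its x faces; 0.24 kg, loose. Origin: centre of its underside. Its place: on the plate's top, centred 42 mm from the stud on the side away from the stop (1 cm out is still good), x along the plate's x, either way round.
- strap: Strap clamp: flat dark steel bar 112 (x) x 36 (y) x 14 (z) mm with a through slot 16 mm wide and 45 mm long (along x) in its middle, both ends alike; about 0.36 kg, loose. Origin: centre of its underside. In place: centred on the stud, x along the plate's x, underside 28 mm above the plate's top.
- washer: Thick steel washer, 36 mm across, 7 mm thick, with a 15 mm hole, loose, lying flat. Origin: centre of its underside.
- nut: Quick-acting knurled nut, 20 mm tall: a bright flange 34 mm across and 5 mm thick at the bottom, above it a dark knurled body 28 mm across; clear 15 mm bore right through, so that it slips straight down over the stud without turning. Loose, 70 g, standing on its flange. Origin: centre of its underside.
- low_block: Low heel block, not wanted: like the tall one, 32 (x) x 36 (y), but only 14 mm tall. Loose. Origin: centre of its underside. Leave it where it is (within 20 mm).
- mount: White resin specimen mount, 30 mm across, 18 mm tall, with a small steel inset on top. Loose bystander, to be left where it is (within 20 mm). Origin: centre of its underside.
- offcut: Slice of angle iron, 44 (x) x 30 (y) mm, 30 mm tall at its upright leg (y = -15 to -9 mm), foot 6 mm thick. Loose bystander, to be left where it is (within 20 mm). Origin: centre of its underside.
- wrench: Steel wrench 180 mm long lying flat beyond the plate, across the robot's view. Loose bystander, to be left where it is (within 20 mm). Its length is along its own x.

How it is judged:
By the outcome, as a careful person would: the job done as asked, in the order asked, and still so for the second after the job is handed in, with the robot touching nothing.
It also fails if it takes over 122 s, if anything falls off the work surface, if the arm or the gripper's body presses on something with over 40 N, if the wrist force passes 120 N, or if a joint passes its speed limit or range.

ROBOT

A 7-joint arm with a two-finger parallel gripper is mounted at the origin on the work surface. World frame = base frame: x ahead of the robot, y to its left, z up, the work surface at z = 0. Lengths are in m, angles in rad, forces in N, time in s.
With the tool pointing down it reaches from about 0.4 to 0.925 m from the base axis. Payload 5.6 kg.
Tool frame: the origin (TCP) lies at the very end of the fingers, on their centre line; the grasp point (between the pads) lies 19 mm behind it (bot.grip_depth is the distance from the TCP to the grasp point, in m); z points along the fingers, y is the line along which they close (so a half turn about z gives the same grasp; the last joint's range is limited). The gripper opens to 85 mm and grips with 20 to 120 N. Pads are 22 mm wide; open, the fingers measure 114 mm over their backs; the gripper's body (76 mm by 85 mm) begins 54 mm behind the grasp point. The pads swing forward as they close: fully open they stand 13 mm farther back than shut.
Start: joints at [1.252, 0.468, -0.012, 1.603, 0.006, 1.071, -0.056], TCP at [0.177, -0.625, 0.231] pointing down, gripper open.
Joint ranges: [-2.53, 2.53], [-0.31, 2.02], [-1.57, 1.55], [0.28, 2.44], [-1.29, 4.43], [0.15, 1.84], [-2.92, 2.92]. Speed limits (rad/s): [2.57, 2.57, 3.14, 3.14, 3.14, 3.14, 3.14].

INTERFACE

Orientations are given as a unit quaternion [x, y, z, w].
In Python, from workcell import telemetry, viewer, bot gives the robot as it stands. The module is installed in compiled form; this text tells all that it offers.
- The arm moves only by the tool move_arm, never from a script. Its argument "deltas" is a list that holds one entry, the list of rows, each a list of 7 numbers: the shift along the world's x, y, z in cm, then the turn, a rotation vector about the world's x, y, z in rad, then the finger opening in cm, from 0 to 8.54. In form: [[[dx, dy, dz, rx, ry, rz, jaw], ...]]. A call has 1 to 5 rows; each row shifts and turns the commanded pose from where the row before left it; what a row does not reach is not made up. A row lasts 1/10 s, in which the tool goes at most 50 mm and 8.59 degrees, less where a joint would pass 70% of its speed; a pose out of reach is approached as far as the arm can. A call with a gripper value outside its range is refused whole. The fingers move at their own pace and stop on an object; "newtons" is the grip in N (left out, the last holds). Time passes only in rows, so rows that do not move let the fingers close. It gives the time, the measured TCP pose, the force, the opening and the grip force at its end, in the units of the state.
- telemetry.sense(): the state, without advancing time (a new reading comes with each control period).
- viewer.capture(name): name is "side" or "top" or "wrist"; returns a dict with "image" (384x512x3 uint8, blue, green, red), "vertical_fov" (degrees; the focal length in pixels is half the picture's height over the tangent of half this angle, whatever the lens; pixels are square), "cx", "cy" (the principal point, pixels), "rvec" (rotation vector, rad) and "tvec" (3), from world to camera coordinates, as OpenCV has them; the wrist camera has in their place "tool_from_camera" (4x4, takes a point from camera to tool coordinates, whose origin is the TCP and whose axes are the flange's). Camera axes: x right, y down, z forward; pixel columns grow to the right and rows downward; lengths in m; the calibration is good to about 2 mm. A picture is of the moment at which its call begins: read the wrist's pose just before it. There is no depth.
- bot.sign_off(): hands the job in; it is judged then, once.
The state is a dict: "time": time; "q": joint angles; "joint_vel": joint speeds; "joint_torque": joint torques, N m; "eef_pos": TCP position; "ee_rot": TCP orientation; "force": force on the tool from outside, world axes, zero at the start; "wrist_torque": the same for the moment, N m; "width": finger opening in m; "gripper_force": force on a finger pad.
Only numpy, scipy, OpenCV 4.12 (cv2) and the standard library are available. Lean on these libraries where they do the work, as an engineer would, in place of code of your own. Each camera call takes 0.05 s, during which the arm holds its last target. There are 200 camera calls.

## Working session

There is one attempt and no reset: what is moved stays moved. The work goes in short steps, Python scripts to look and compute and a tool call to move; the robot and the scene stay as the last step left them, time stands still between calls to the robot, and variables do not carry over. Pictures are saved under pics/ and viewed, at most 14 in all, crops included, and the job is handed in when it is done.

Besides the shell and the picture viewer there is one more tool, called after "Request:" as name(argument=value, ...) on one line, values as JSON. move_arm: Moves the arm, as the interface text tells. Its arguments: {"type":"object","properties":{"deltas":{"type":"array"},"newtons":{"type":"number"}},"required":["deltas"]}

```bash
mkdir -p pics; python3 - <<'E'
from workcell import telemetry, viewer, bot
import cv2, pickle
s=telemetry.sense()
print({k:(v if not hasattr(v,'round') else v) for k,v in s.items()}, bot.grip_depth)
d={}
for n in ("top","side"):
    c=viewer.capture(n); d[n]=c; cv2.imwrite(f"pics/{n}0.png",cv2.resize(c["image"],(800,600),interpolation=cv2.INTER_CUBIC))
    print(n,{k:v for k,v in c.items() if k!="image"})
pickle.dump(d,open("c0.pkl","wb"))
E
```

```text
{'time': 0.0, 'q': array([ 1.25203013,  0.46839678, -0.01160529,  1.60361887,  0.00598156,
        1.071379  , -0.05630906]), 'joint_vel': array([-9.92721321e-04,  1.24359399e-03, -1.01741665e-03,  4.37363404e-05,
        4.75844187e-04,  4.99586239e-04,  4.57678862e-04]), 'joint_torque': array([-1.58746589e-04, -5.32380152e+01,  2.14310613e-02, -2.51298273e+01,
        1.14662331e-02,  7.86967110e-03,  9.66545798e-06]), 'eef_pos': array([ 0.17677571, -0.62492829,  0.23032756]), 'ee_rot': array([ 9.90514265e-01,  1.37407094e-01, -1.73787843e-04, -8.66428147e-04]), 'force': array([-0.50171221, -0.51107014,  0.56524392]), 'wrist_torque': array([0.03818923, 0.03953354, 0.02939958]), 'gripper_force': 0.0, 'width': 0.08545440693363296} 0.0187
top {'vertical_fov': 46.65195950105802, 'cx': 249.8542132766064, 'cy': 192.76534582869374, 'rvec': array([ 2.11262374, -2.15409186,  0.18592828]), 'tvec': array([0.01628242, 0.59907363, 1.09080125])}
side {'vertical_fov': 56.206708869793125, 'cx': 247.29554511828798, 'cy': 193.49408492272306, 'rvec': array([ 2.2033451 , -0.56911671,  0.25725362]), 'tvec': array([-0.49638964,  0.22164123,  0.75721739])}
```

View pics/top0.png

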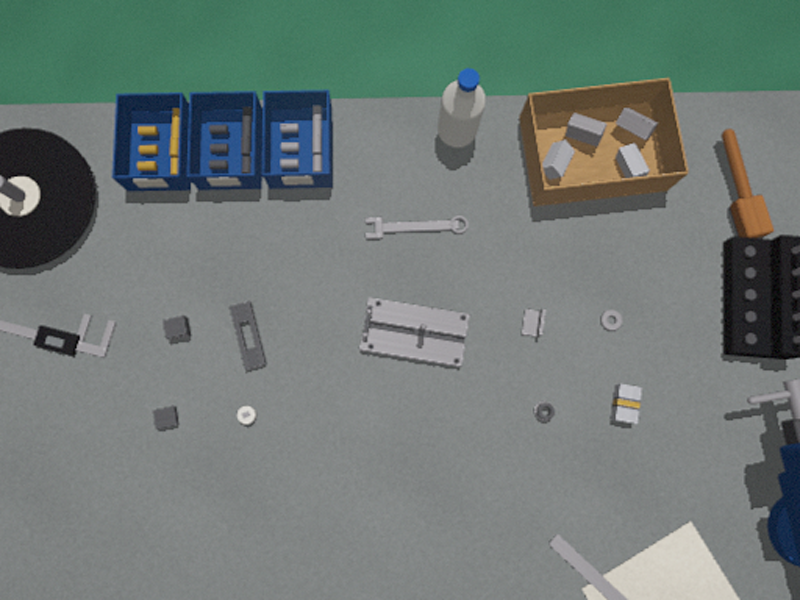

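View pics/side0.png

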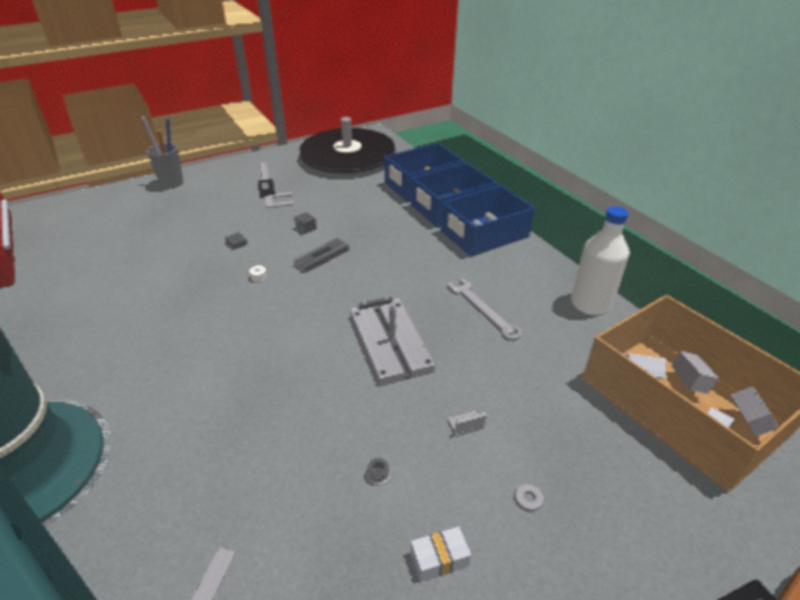

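The top view has the plate at (415,333), with the stop at its left end (370,325) and the stud at (421,335). The sample is at (627,405), the washer at (612,320), the nut at (544,412) and the strap at (248,336). The two blocks are at (176,329) and (166,418). In the side view the first block (305,223) stands taller, so it is the heel block, and the second (236,241) is the low one.

```bash
cat > h.py <<'E'
import numpy as np, cv2, pickle
from scipy.spatial.transform import Rotation as R
def cam(c, s=None):
    "-> f, cx, cy, Rwc (cam->world), origin"
    f=c["image"].shape[0]/2/np.tan(np.radians(c["vertical_fov"])/2)
    if "rvec" in c:
        A=R.from_rotvec(np.ravel(c["rvec"])).as_matrix(); return f,c["cx"],c["cy"],A.T,-A.T@np.ravel(c["tvec"])
    T=np.eye(4); T[:3,:3]=R.from_quat(s["ee_rot"]).as_matrix(); T[:3,3]=s["eef_pos"]
    T=T@np.array(c["tool_from_camera"]); return f,c["cx"],c["cy"],T[:3,:3],T[:3,3]
def ray(k,p):
    f,cx,cy,A,o=k; d=A@np.array([(p[0]-cx)/f,(p[1]-cy)/f,1.]); return o,d/np.linalg.norm(d)
def at_z(k,p,z):
    o,d=ray(k,p); return o+d*(z-o[2])/d[2]
def proj(k,X):
    f,cx,cy,A,o=k; v=A.T@(np.asarray(X)-o); return np.array([cx+f*v[0]/v[2],cy+f*v[1]/v[2]])
def tri(rays):
    M=np.zeros((3,3)); b=np.zeros(3)
    for o,d in rays:
        P=np.eye(3)-np.outer(d,d); M+=P; b+=P@o
    X=np.linalg.solve(M,b); return X, max(np.linalg.norm((np.eye(3)-np.outer(d,d))@(X-o)) for o,d in rays)
E
python3 - <<'E'
from h import *
d=pickle.load(open("c0.pkl","rb")); T,S=cam(d["top"]),cam(d["side"]); u=.64
pairs=dict(sample=((628,400),(441,551)),washer=((612,320),(529,496)),nut=((544,410),(377,466)),heel=((177,327),(304,219)),
 strap=((248,336),(322,253)),low=((166,417),(236,240)),mount=((246,414),(258,271)),plateC1=((371,300),(401,299)),plateC2=((467,314),(432,366)),plateC3=((463,365),(380,380)),plateC4=((361,350),(352,312)),offcut=((534,322),(467,422)),wr=((416,227),(485,309)))
for n,(a,b) in pairs.items():
    a,b=np.array(a)*u,np.array(b)*u; X,e=tri([ray(T,a),ray(S,b)]); print(n,X.round(3),round(e,4),at_z(T,a,.02).round(3))
from workcell import viewer; c=viewer.capture("wrist"); print(c["tool_from_camera"],c["vertical_fov"],c["cx"],c["cy"])
E
```

```text
sample [ 0.43  -0.382  0.021] 0.002 [ 0.432 -0.384  0.02 ]
washer [ 0.567 -0.371  0.009] 0.0004 [ 0.565 -0.367  0.02 ]
nut [ 0.418 -0.245  0.018] 0.0002 [ 0.418 -0.244  0.02 ]
heel [0.566 0.361 0.027] 0.0007 [0.568 0.363 0.02 ]
strap [0.553 0.244 0.014] 0.0017 [0.55  0.244 0.02 ]
low [0.42  0.379 0.011] 0.0003 [0.419 0.376 0.02 ]
mount [0.422 0.246 0.016] 0.0006 [0.421 0.245 0.02 ]
plateC1 [0.611 0.036 0.021] 0.004 [0.607 0.037 0.02 ]
plateC2 [ 0.58  -0.124  0.014] 0.0009 [ 0.58  -0.124  0.02 ]
plateC3 [ 0.494 -0.114  0.018] 0.001 [ 0.495 -0.114  0.02 ]
plateC4 [0.526 0.055 0.013] 0.002 [0.523 0.055 0.02 ]
offcut [ 0.566 -0.238  0.01 ] 0.0001 [ 0.565 -0.236  0.02 ]
wr [ 0.74  -0.044  0.004] 0.0019 [ 0.733 -0.042  0.02 ]
[[-9.91930692e-04 -9.51205625e-01 -3.08556113e-01  7.87383128e-02]
 [ 9.99999418e-01 -8.12692512e-04 -7.09408814e-04 -6.28161234e-04]
 [ 4.24032412e-04 -3.08556637e-01  9.51205878e-01 -1.41184182e-01]
 [ 0.00000000e+00  0.00000000e+00  0.00000000e+00  1.00000000e+00]] 60.0267362136536 255.88314203973854 190.9152504501718
```

Request:
move_arm(deltas=[[[3.2, 3.2, 0.3, 0, 0, -0.042, 8.5], [3.2, 3.2, 0.3, 0, 0, -0.042, 8.5], [3.2, 3.2, 0.3, 0, 0, -0.042, 8.5], [3.2, 3.2, 0.3, 0, 0, -0.042, 8.5], [3.2, 3.2, 0.3, 0, 0, -0.042, 8.5]]])

```text
time: 0.65
eef_pos: [0.3379, -0.4639, 0.2463]
ee_rot: [0.999, 0.032, -0.0, -0.0]
force: [0.1, 0.3, 0.0]
width: 0.0848
gripper_force: 0.0
```

Request:
move_arm(deltas=[[[3.2, 3.2, 0, 0, 0, -0.042, 8.5], [3.2, 3.2, 0, 0, 0, -0.042, 8.5], [3.2, 3.2, 0, 0, 0, -0.042, 8.5], [3.2, 3.2, 0, 0, 0, -0.042, 8.5], [0, 0, 0, 0, 0, 0, 8.5]]])

```text
time: 1.15
eef_pos: [0.4701, -0.3306, 0.2462]
ee_rot: [0.999, -0.046, 0.001, -0.002]
force: [-0.3, 0.4, 0.2]
width: 0.0845
gripper_force: 0.0
```

```bash
cat >> h.py <<'E'
def st():
    from workcell import telemetry
    s=telemetry.sense(); m=R.from_quat(s["ee_rot"]).as_matrix()
    print("t %.2f pos"%s["time"],np.round(np.array(s["eef_pos"])*100,2),"yaw %.2f"%np.degrees(np.arctan2(m[1,0],m[0,0])),"zdir",m[:,2].round(3),"w %.1f gf %.1f F"%(s["width"]*1e3,s["gripper_force"]),np.round(s["force"],1)); return s
def snap(name,n="wrist"):
    from workcell import viewer
    s=st(); c=viewer.capture(n); pickle.dump((c,s),open(name+".pkl","wb")); cv2.imwrite(f"pics/{name}.png",c["image"]); return c,s,cam(c,s)
def load(name):
    c,s=pickle.load(open(name+".pkl","rb")); return c,s,cam(c,s)
E
python3 -c "
from h import *
snap('w1')"
```

```text
t 1.15 pos [ 47.01 -33.06  24.62] yaw -5.25 zdir [ 0.002  0.003 -1.   ] w 84.5 gf 0.0 F [-0.3  0.4  0.2]
```

Request:
move_arm(deltas=[[[-2, 3.5, 0, 0, 0, 0, 8.5], [-2, 3.5, 0, 0, 0, 0, 8.5], [0, 0, 0, 0, 0, 0, 8.5]]])

```text
time: 1.5
eef_pos: [0.422, -0.2643, 0.2458]
ee_rot: [0.999, -0.05, -0.002, -0.001]
force: [0.1, -0.9, 0.5]
width: 0.0849
gripper_force: 0.0
```

```bash
python3 -c "
from h import *
snap('w2')
a,b=cv2.imread('pics/w1.png'),cv2.imread('pics/w2.png')
cv2.imwrite('pics/w1b.png',cv2.resize(a,(800,600),interpolation=cv2.INTER_CUBIC))"
```

```text
t 1.50 pos [ 42.2  -26.43  24.58] yaw -5.72 zdir [-0.003  0.002 -1.   ] w 84.9 gf 0.0 F [ 0.1 -0.9  0.5]
```

View pics/w1b.png

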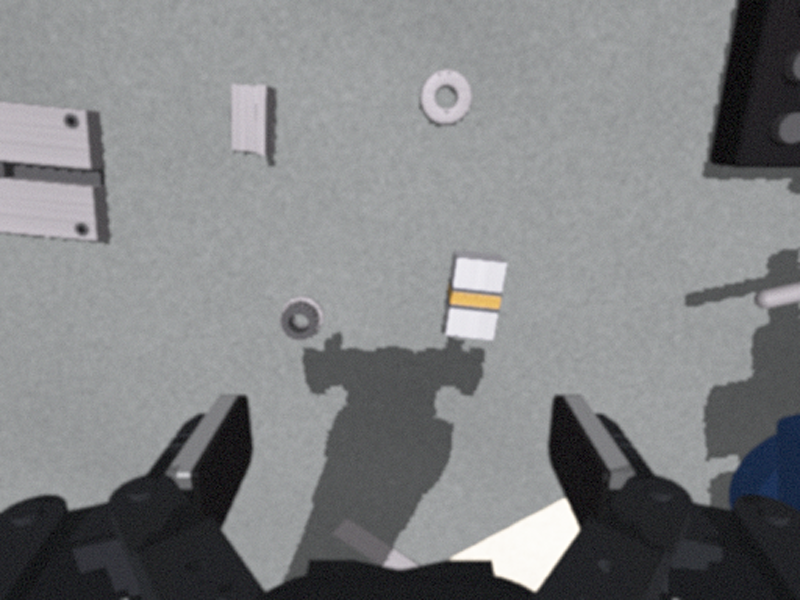

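View pics/w2.png

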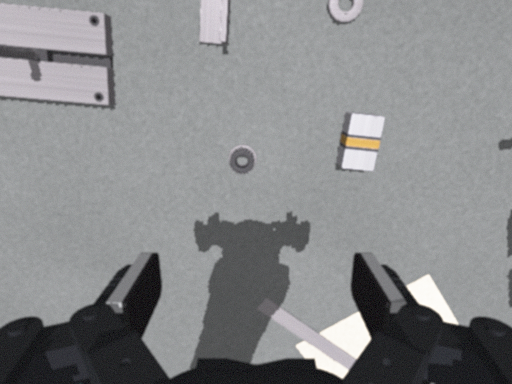

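w1 (800 px scale) has the sample's top face at corners (455,258), (507,262), (495,340) and (446,335). The washer is at (446,97) and the nut at (301,319). w2 (512 px) has the sample at (362,142), the nut at (242,160), and the washer cut off at the top edge (346,8).

```bash
cat >> h.py <<'E'
def blob(img,x,y,r,fn):
    "largest connected mask component in a window; returns minAreaRect, centroid, area (full-image px)"
    x0,y0=max(int(x-r),0),max(int(y-r),0); w=img[y0:int(y+r),x0:int(x+r)].astype(int)
    w=cv2.resize(w.astype(np.uint8),None,fx=4,fy=4,interpolation=cv2.INTER_LINEAR).astype(int)
    m=fn(w).astype(np.uint8); n,l,s,c=cv2.connectedComponentsWithStats(m); i=1+np.argmax(s[1:,4])
    cs,_=cv2.findContours((l==i).astype(np.uint8),cv2.RETR_EXTERNAL,cv2.CHAIN_APPROX_NONE); k=max(cs,key=cv2.contourArea)
    q=cv2.boxPoints(cv2.minAreaRect(k)); M=cv2.moments(k); f=lambda p:(np.array(p)+.5)/4-.5+[x0,y0]
    return f(q),f((M["m10"]/M["m00"],M["m01"]/M["m00"])),s[i,4]/16
E
python3 - <<'E'
from h import *
a,b=load('w1'),load('w2'); u=.64
bright=lambda t:lambda w:(w.max(2)>t)
for nm,pa,pb,r,t in (("sample",(476*u,299*u),(362,142),40,195),("washer",(446*u,97*u),(346,20),26,165)):
    Q=[]
    for c,p in ((a,pa),(b,pb)):
        q,m,A=blob(c[0]["image"],*p,r,bright(t)); Q.append((q,m)); print(nm,q.round(1).tolist(),m.round(1),A)
    print(tri([ray(a[2],Q[0][1]),ray(b[2],Q[1][1])]))
    for z in (.007,.028):
      P=np.array([at_z(a[2],x,z)[:2] for x in Q[0][0]]); print(z,at_z(a[2],Q[0][1],z).round(4),P.round(4).tolist(),[round(float(np.linalg.norm(P[i]-P[i-1])),4) for i in range(4)],"ang",np.degrees(np.arctan2(*(P[1]-P[0])[::-1])).round(1))
      print('  b',at_z(b[2],Q[1][1],z).round(4))
m=np.hstack([cv2.resize(a[0]["image"][170:240,155:230],(400,373),interpolation=cv2.INTER_CUBIC),cv2.resize(a[0]["image"][150:225,275:335],(300,373),interpolation=cv2.INTER_CUBIC)])
cv2.imwrite("pics/m1.png",m)
E
```

```text
sample [[289.5, 183.4], [291.7, 163.9], [324.1, 167.7], [321.9, 187.1]] [306.7 175.5] 605.75
sample [[347.9, 133.7], [350.1, 112.5], [384.4, 116.0], [382.2, 137.3]] [366.1 124.9] 694.5625
(array([ 0.44511046, -0.38422907,  0.02611933]), np.float64(1.61259462631246e-05))
0.007 [ 0.4397 -0.3867  0.007 ] [[0.4319, -0.3658], [0.4553, -0.3699], [0.4473, -0.4075], [0.4237, -0.4042]] [0.0392, 0.0238, 0.0385, 0.0239] ang -9.9
  b [ 0.4422 -0.3902  0.007 ]
0.028 [ 0.4457 -0.384   0.028 ] [[0.4383, -0.3643], [0.4604, -0.3681], [0.4529, -0.4037], [0.4305, -0.4005]] [0.037, 0.0225, 0.0363, 0.0226] ang -9.9
  b [ 0.4454 -0.3837  0.028 ]
washer [[269.4, 43.6], [301.6, 43.6], [301.6, 77.9], [269.4, 77.9]] [285.4  60.7] 706.875
washer [[328.9, -0.4], [363.1, -0.4], [363.1, 20.4], [328.9, 20.4]] [345.2  10. ] 445.125
(array([ 0.56735407, -0.37363692, -0.01830127]), np.float64(0.003096189892452609))
0.007 [ 0.5686 -0.3699  0.007 ] [[0.5869, -0.3542], [0.5838, -0.388], [0.5497, -0.3863], [0.5529, -0.3515]] [0.0341, 0.0339, 0.0341, 0.0349] ang -95.3
  b [ 0.5607 -0.3688  0.007 ]
0.028 [ 0.5675 -0.3681  0.028 ] [[0.5848, -0.3533], [0.5818, -0.3852], [0.5496, -0.3836], [0.5527, -0.3507]] [0.0322, 0.032, 0.0323, 0.033] ang -95.3
  b [ 0.5574 -0.3634  0.028 ]
```

View pics/m1.png

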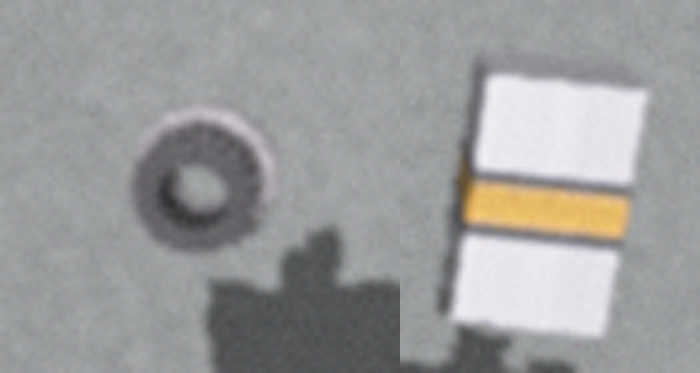

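The crop shows the nut's knurled top face centred near w1 (192.7,204.9). The sample's top face is complete, with the seam across its middle.

```bash
python3 - <<'E'
from h import *
a,b=load('w1'),load('w2'); u=.64
def fs(w): return cv2.morphologyEx(((w.max(2)>190)|(w[...,2]-w[...,0]>60)).astype(np.uint8),cv2.MORPH_CLOSE,np.ones((17,17)))
Q=[blob(c[0]["image"],*p,45,fs) for c,p in ((a,(305,191)),(b,(362,142)))]
print([ (q[0].round(1).tolist(),q[1].round(1),q[2]) for q in Q],tri([ray(a[2],Q[0][1]),ray(b[2],Q[1][1])]))
for c,q in ((a,Q[0]),(b,Q[1])):
    P=np.array([at_z(c[2],x,.028)[:2] for x in q[0]]); print(P.mean(0),at_z(c[2],q[1],.028),[round(float(np.linalg.norm(P[i]-P[i-1])),4) for i in range(4)],[np.degrees(np.arctan2(*(P[i]-P[i-1])[::-1])).round(1) for i in range(4)])
def fn(w): return w.max(2)<100
N=[blob(c[0]["image"],*p,17,fn) for c,p in ((a,(192.7,202)),(b,(242,158)))]
print([(n[1].round(1),n[2],(n[0].max(0)-n[0].min(0)).round(1)) for n in N],tri([ray(a[2],N[0][1]),ray(b[2],N[1][1])]))
E
```

```text
[([[283.2, 213.5], [291.9, 162.3], [324.4, 167.8], [315.7, 219.0]], array([304.2, 190.7]), np.float64(1586.875)), ([[338.9, 166.8], [350.6, 109.4], [385.0, 116.4], [373.3, 173.8]], array([362.6, 141.5]), np.float64(1818.75))] (array([ 0.42755984, -0.38049702,  0.02641913]), np.float64(7.205781210995619e-05))
[ 0.42739322 -0.37984231] [ 0.42802454 -0.38035233  0.028     ] [0.0387, 0.0613, 0.0368, 0.0617] [np.float64(74.5), np.float64(-12.9), np.float64(-105.1), np.float64(168.9)]
[ 0.42706424 -0.37909934] [ 0.42794013 -0.37997392  0.028     ] [0.0398, 0.0624, 0.0377, 0.063] [np.float64(72.6), np.float64(-12.6), np.float64(-106.8), np.float64(169.3)]
[(array([188.9, 208.6]), np.float64(82.4375), array([18.4, 16.6])), (array([241.8, 161. ]), np.float64(85.9375), array([21.7, 21.5]))] (array([ 0.42078761, -0.24786173,  0.03379832]), np.float64(0.00019711349792341204))
```

Request:
move_arm(deltas=[[[0.2, -4, -1, 0, 0, -0.05, 8.5], [0.2, -4, -3, 0, 0, -0.05, 8.5], [0.2, -3.6, -4, 0, 0, 0, 8.5], [0, 0, -4, 0, 0, 0, 8.5], [0, 0, -4, 0, 0, 0, 8.5]]])

```text
time: 2.05
eef_pos: [0.4296, -0.3844, 0.0874]
ee_rot: [0.995, -0.103, 0.0, 0.001]
force: [-0.1, 0.1, 0.3]
width: 0.085
gripper_force: 0.0
```

Request:
move_arm(deltas=[[[0, 0, -2, 0, 0, 0, 8.5], [0, 0, 0, 0, 0, 0, 8.5]]])

```text
time: 2.25
eef_pos: [0.428, -0.3812, 0.0656]
ee_rot: [0.995, -0.102, -0.003, -0.001]
force: [0.5, 0.2, 0.5]
width: 0.0852
gripper_force: 0.0
```

```bash
python3 -c "
from h import *
c,s,k=snap('w3')
print(proj(k,[.4278,-.3802,.028]))
cv2.imwrite('pics/w3.png',c['image'])"
```

```text
t 2.25 pos [ 42.8  -38.12   6.56] yaw -11.71 zdir [-0.006  0.003 -1.   ] w 85.2 gf 0.0 F [0.5 0.2 0.5]
[255.39265518 224.50791737]
```

View pics/w3.png

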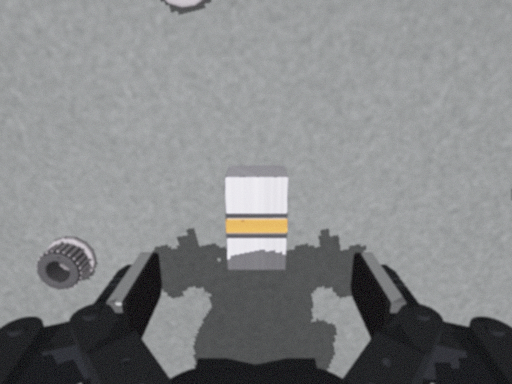

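The sample is centred between the fingers and aligned: seam at (256,226), predicted (255,225).

Request:
move_arm(deltas=[[[0, 0, -3, 0, 0, 0, 8.5], [0, 0, -2.2, 0, 0, 0, 8.5], [0, 0, -0.9, 0, 0, 0, 8.5], [0, 0, 0, 0, 0, 0, 8.5], [0, 0, 0, 0, 0, 0, 3]]], newtons=60)

```text
time: 2.8
eef_pos: [0.4317, -0.3819, 0.0097]
ee_rot: [0.995, -0.101, 0.001, 0.001]
force: [-0.9, 0.8, 0.9]
width: 0.0724
gripper_force: 0.0
```

Request:
move_arm(deltas=[[[0, 0, 0, 0, 0, 0, 3], [0, 0, 0, 0, 0, 0, 3], [0, 0, 0, 0, 0, 0, 3], [0, 0, 0, 0, 0, 0, 3], [0, 0, 0, 0, 0, 0, 3]]])

```text
time: 3.3
eef_pos: [0.4315, -0.3815, 0.0095]
ee_rot: [0.995, -0.101, 0.001, 0.001]
force: [-0.2, 0.5, 5.9]
width: 0.0345
gripper_force: 61.8
```

Request:
move_arm(deltas=[[[0, 0, 2, 0, 0, 0, 3], [0, 0, 4, 0, 0, 0, 3], [0, 0, 5, 0, 0, 0, 3], [0, 0, 5, 0, 0, 0, 3], [0, 0, 4, 0, 0, 0, 3]]])

```text
time: 3.8
eef_pos: [0.4308, -0.3808, 0.2108]
ee_rot: [0.995, -0.101, 0.001, 0.0]
force: [1.8, -0.8, -3.4]
width: 0.0345
gripper_force: 61.1
```

Request:
move_arm(deltas=[[[1.1, 3, 0.8, 0, 0, 0.132, 3], [1.1, 3, 0.8, 0, 0, 0.132, 3], [1.1, 3, 0.8, 0, 0, 0.132, 3], [1.1, 3, 0.8, 0, 0, 0.132, 3], [1.1, 3, 0.8, 0, 0, 0.132, 3]]])

```text
time: 4.3
eef_pos: [0.4853, -0.2293, 0.2481]
ee_rot: [0.973, 0.23, -0.001, -0.0]
force: [0.6, 1.9, -4.1]
width: 0.0343
gripper_force: 61.0
```

Request:
move_arm(deltas=[[[1.1, 3, 0, 0, 0, 0.132, 3], [1.1, 3, 0, 0, 0, 0.132, 3], [1.1, 3, 0, 0, 0, 0.132, 3], [1.1, 3, 0, 0, 0, 0.132, 3], [1.1, 3, 0, 0, 0, 0.132, 3]]])

```text
time: 4.8
eef_pos: [0.5403, -0.0797, 0.2477]
ee_rot: [0.846, 0.532, -0.001, -0.0]
force: [1.0, -0.4, -3.8]
width: 0.035
gripper_force: 60.9
```

Request:
move_arm(deltas=[[[1, 2.5, 0, 0, 0, 0.132, 3], [1, 2.5, 0, 0, 0, 0.132, 3], [0, 0, 0, 0, 0, 0, 3]]])

```text
time: 5.1
eef_pos: [0.561, -0.0259, 0.2478]
ee_rot: [0.768, 0.641, 0.001, -0.001]
force: [-1.0, -0.3, -3.7]
width: 0.0344
gripper_force: 61.0
```

```bash
python3 -c "
from h import *
c,s,k=snap('w4')
cv2.imwrite('pics/w4b.png',cv2.resize(c['image'],(800,600),interpolation=cv2.INTER_CUBIC))"
```

```text
t 5.10 pos [56.1  -2.59 24.78] yaw 79.66 zdir [-0.     0.003 -1.   ] w 34.4 gf 61.0 F [-1.  -0.3 -3.7]
```

View pics/w4b.png

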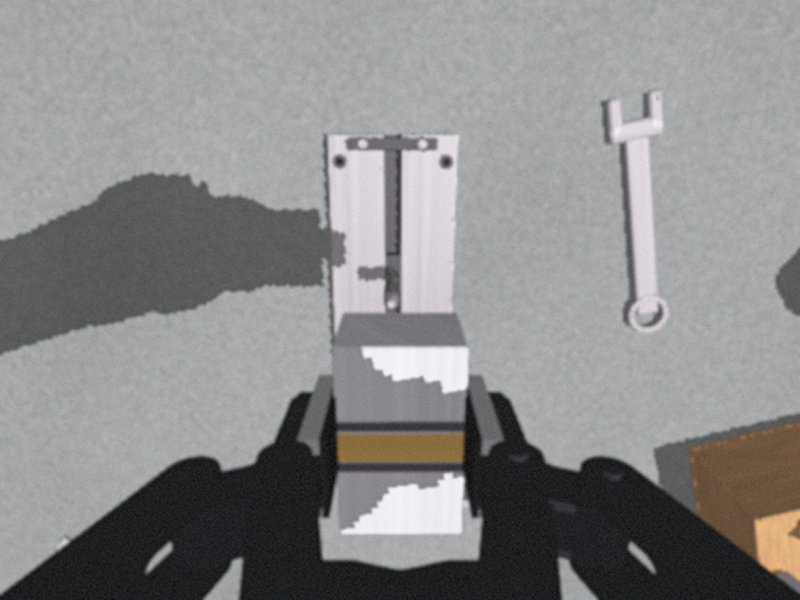

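w4 shows the plate with the stop at (391,143) and corners at (330,136) and (459,136). The slot centreline runs from (393.5,150) to (393.5,245). The stud's base is near (391,256) and its tip near (391,303).

```bash
python3 - <<'E'
from h import *
c,s,k=load('w4'); u=.64; P=lambda x,y,z:at_z(k,((x+.5)*u-.5,(y+.5)*u-.5),z)
for n,p in dict(TL=(329,136,.018),TR=(459,136,.018),slotT=(393.5,150,.018),slotB=(393.5,245,.018),hole1=(340,161,.018),hole2=(446,161,.018),stopTL=(347,139,.028),stopTR=(437,139,.028),studbase=(391,257,.018),studtop=(391,303,.092),eL=(331,310,.018),eR=(453,310,.018)).items(): print(n,P(*p).round(4))
d=P(393.5,150,.018)-P(393.5,245,.018); print("slot ang",np.degrees(np.arctan2(d[1],d[0])))
d=P(329,136,.018)-P(459,136,.018); print("end ang",np.degrees(np.arctan2(d[1],d[0])))
img=c["image"]; cv2.imwrite("pics/m2.png",cv2.resize(img[150:215,205:300],(800,547),interpolation=cv2.INTER_CUBIC))
# stop/stud also in the first top view
T=pickle.load(open('c0.pkl','rb'))["top"]; cv2.imwrite("pics/m3.png",cv2.resize(T["image"][180:245,220:310],(800,578),interpolation=cv2.INTER_CUBIC))
E
```

```text
TL [0.5262 0.0583 0.018 ]
TR [0.6134 0.0423 0.018 ]
slotT [0.5678 0.0414 0.018 ]
slotB [ 0.5555 -0.0239  0.018 ]
hole1 [0.53   0.0408 0.018 ]
hole2 [0.6022 0.0276 0.018 ]
stopTL [0.5388 0.0541 0.028 ]
stopTR [0.5977 0.0433 0.028 ]
studbase [ 0.5521 -0.0324  0.018 ]
studtop [ 0.5513 -0.0434  0.092 ]
eL [ 0.4998 -0.0645  0.018 ]
eR [ 0.5906 -0.0811  0.018 ]
slot ang 79.38258807315373
end ang 169.60523547750012
```

View pics/m2.png

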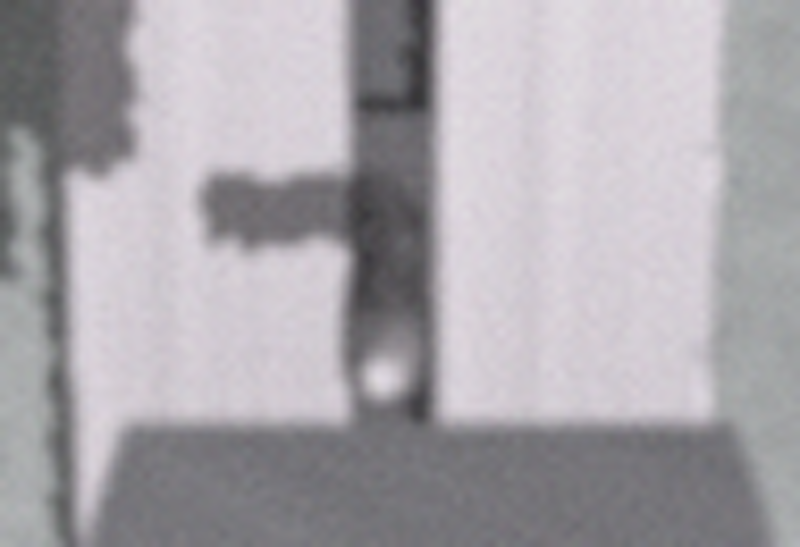

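View pics/m3.png

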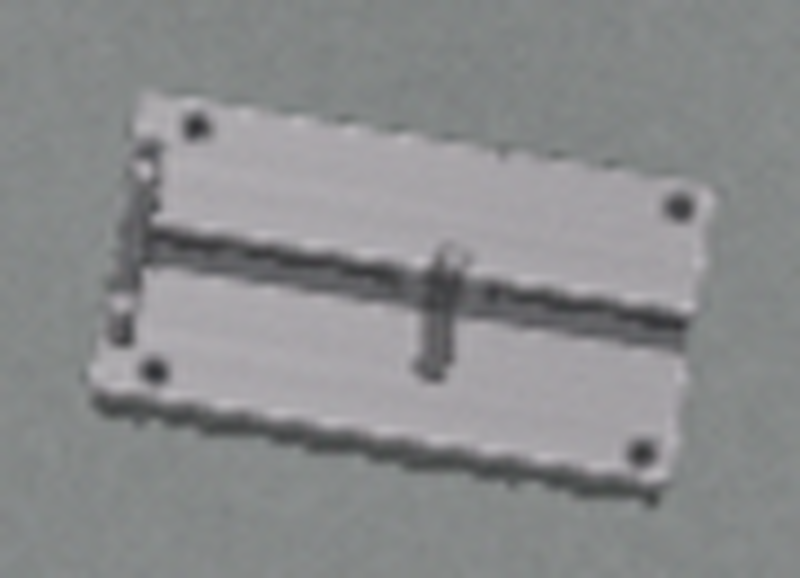

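Request:
move_arm(deltas=[[[0.05, 3.6, 0, 0, 0, 0, 3], [0, 0, -4, 0, 0, 0, 3], [0, 0, -4, 0, 0, 0, 3], [0, 0, -4, 0, 0, 0, 3], [0, 0, -4, 0, 0, 0, 3]]])

```text
time: 5.65
eef_pos: [0.5606, 0.0033, 0.0866]
ee_rot: [0.772, 0.636, -0.001, 0.0]
force: [1.2, -0.8, -4.3]
width: 0.0348
gripper_force: 61.0
```

Request:
move_arm(deltas=[[[0, 0, -3, 0, 0, 0, 3], [0, 0, -1, 0, 0, 0, 3], [0, 0, -0.5, 0, 0, 0, 3], [0, 0, 0, 0, 0, 0, 3]]])

```text
time: 6.05
eef_pos: [0.5618, 0.0047, 0.0437]
ee_rot: [0.771, 0.637, 0.0, 0.0]
force: [0.6, 0.6, -3.9]
width: 0.0347
gripper_force: 61.0
```

```bash
python3 - <<'E'
from h import *
T=cam(pickle.load(open('c0.pkl','rb'))["top"]); print(at_z(T,(271.2-.5,208.1-.5),.092))
c,s,k=load('w4'); print(tri([ray(T,(270.7,207.6)),ray(k,(250,194.1))]))
s=st(); print(s["q"].round(2))
E
```

```text
[ 0.5542652  -0.04568817  0.092     ]
(array([ 0.55267628, -0.04451205,  0.09337089]), np.float64(0.001767258163923344))
t 6.05 pos [56.18  0.47  4.37] yaw 79.12 zdir [ 0.001 -0.    -1.   ] w 34.7 gf 61.0 F [ 0.6  0.6 -3.9]
[ 0.25  0.63 -0.4   1.92  0.38  0.67 -0.58]
```

Request:
move_arm(deltas=[[[0.05, 0.53, 0, 0, 0, 0.005, 3], [0, 0, -0.6, 0, 0, 0, 3], [0, 0, -0.5, 0, 0, 0, 3], [0, 0, -0.2, 0, 0, 0, 3], [0, 0, 0, 0, 0, 0, 3]]])

```text
time: 6.55
eef_pos: [0.5615, 0.0103, 0.0298]
ee_rot: [0.769, 0.639, -0.0, -0.0]
force: [0.6, 0.1, -3.7]
width: 0.0348
gripper_force: 61.1
```

```bash
python3 -c "
from h import *
st()"
```

```text
t 6.55 pos [56.15  1.03  2.98] yaw 79.45 zdir [-0.001 -0.    -1.   ] w 34.8 gf 61.1 F [ 0.6  0.1 -3.7]
```

Request:
move_arm(deltas=[[[0, 0, -0.1, 0, 0, 0, 3], [0, 0, -0.1, 0, 0, 0, 3], [0, 0, 0, 0, 0, 0, 3]]])

```text
time: 6.85
eef_pos: [0.5618, 0.0104, 0.0281]
ee_rot: [0.769, 0.639, -0.0, -0.0]
force: [-0.3, 0.5, -3.5]
width: 0.0347
gripper_force: 61.1
```

Request:
move_arm(deltas=[[[0, 0, -0.1, 0, 0, 0, 3], [0, 0, 0, 0, 0, 0, 3]]])

```text
time: 7.05
eef_pos: [0.562, 0.0104, 0.0275]
ee_rot: [0.769, 0.639, 0.0, 0.0]
force: [-0.4, -0.3, 0.2]
width: 0.0349
gripper_force: 61.4
```

Request:
move_arm(deltas=[[[0, 0, 0, 0, 0, 0, 6], [0, 0, 0, 0, 0, 0, 6], [0, 0, 0, 0, 0, 0, 6], [0, 0, 0, 0, 0, 0, 6], [0, 0, 2, 0, 0, 0, 6]]])

```text
time: 7.55
eef_pos: [0.56, 0.0103, 0.0454]
ee_rot: [0.769, 0.639, -0.002, -0.001]
force: [-0.6, 0.0, 1.0]
width: 0.0602
gripper_force: 0.0
```

Request:
move_arm(deltas=[[[0, 0, 4, 0, 0, 0, 8], [0, 0, 4, 0, 0, 0, 8], [0, 0, 4, 0, 0, 0, 8], [0, 0, 4, 0, 0, 0, 8], [0, 0, 3, 0, 0, 0, 8]]])

```text
time: 8.05
eef_pos: [0.5624, 0.0107, 0.24]
ee_rot: [0.769, 0.639, 0.001, 0.001]
force: [0.5, 0.0, -0.1]
width: 0.0805
gripper_force: 0.0
```

```bash
python3 -c "
from h import *
snap('w5')"
```

```text
t 8.05 pos [56.24  1.07 24.  ] yaw 79.46 zdir [ 0.003 -0.    -1.   ] w 80.5 gf 0.0 F [ 0.5  0.  -0.1]
```

Request:
move_arm(deltas=[[[-0.3, 3.8, 0, 0, 0, 0.08, 8.5], [-0.3, 3.8, 0, 0, 0, 0.08, 8.5], [-0.3, 3.8, 0, 0, 0, 0.08, 8.5], [-0.3, 3.8, 0, 0, 0, 0.08, 8.5], [-0.3, 3.8, 0, 0, 0, 0.08, 8.5]]])

```text
time: 8.6
eef_pos: [0.5465, 0.2018, 0.2371]
ee_rot: [0.626, 0.78, 0.0, 0.0]
force: [1.0, 0.1, -0.6]
width: 0.085
gripper_force: 0.0
```

Request:
move_arm(deltas=[[[-0.3, 4, 0, 0, 0, 0, 8.5], [-0.3, 4, 0, 0, 0, 0, 8.5], [0, 4, 0, 0, 0, 0, 8.5], [0, 0, 0, 0, 0, 0, 8.5]]])

```text
time: 9.0
eef_pos: [0.5381, 0.3275, 0.2372]
ee_rot: [0.623, 0.782, 0.001, -0.002]
force: [-0.8, -0.2, -0.6]
width: 0.0852
gripper_force: 0.0
```

```bash
python3 -c "
from h import *
snap('w6')
a,b=cv2.imread('pics/w5.png'),cv2.imread('pics/w6.png')
m=np.hstack([cv2.resize(a[:300,150:360],(420,600),interpolation=cv2.INTER_CUBIC),cv2.resize(b[:,:],(380,285))[:0] if 0 else np.vstack([cv2.resize(b,(380,285)),np.zeros((315,380,3),np.uint8)])])
cv2.imwrite('pics/m4.png',m)"
```

```text
t 9.00 pos [53.81 32.75 23.72] yaw 102.87 zdir [-0.001  0.005 -1.   ] w 85.2 gf 0.0 F [-0.8 -0.2 -0.6]
```

View pics/m4.png

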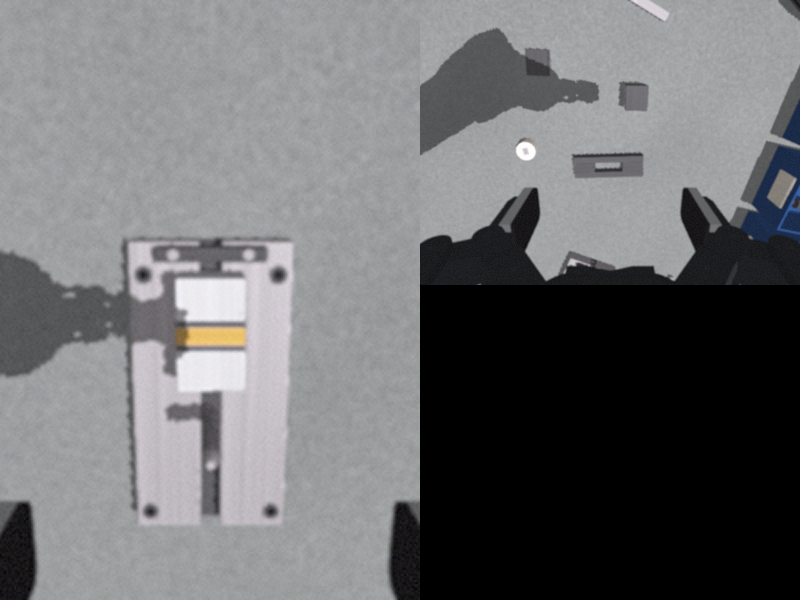

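m4 has the whole plate in its left half (w5), with corners (127,240), (293,241), (283,524) and (140,525). The sample lies flat between the stop and the stud tip (211,465). The right half (w6) shows the heel block at w6 px (288,129), the strap at (253,224) and the low block at (159,83), in shadow.

```bash
python3 - <<'E'
from h import *
from scipy.optimize import least_squares
c,s,k=load('w5'); P=lambda x,y,z:at_z(k,(150+(x+.5)/2-.5,(y+.5)/2-.5),z)[:2]
W=[P(127,240,.018),P(293,241,.018),P(283,524,.018),P(140,525,.018)]; L=np.array([(.098,.045),(.098,-.045),(-.075,-.045),(-.075,.045)])
f=lambda p:(np.array([p[:2]+[np.cos(p[2])*l[0]-np.sin(p[2])*l[1],np.sin(p[2])*l[0]+np.cos(p[2])*l[1]] for l in L])-W).ravel()
r=least_squares(f,[.55,-.045,1.38]); print("plate",r.x[:2].round(4),np.degrees(r.x[2]).round(2),(r.fun*1e3).round(1)); print("stud tip",P(211,465,.092))
S=[P(*p,.046) for p in ((177,279),(246,279),(246,391),(177,391))]; m=np.mean(S,0)-r.x[:2]; e=np.array([np.cos(r.x[2]),np.sin(r.x[2])]); print("sample in plate",m@e,m@[-e[1],e[0]], "yaw",np.degrees(np.arctan2(*(S[0]-S[3])[::-1])))
c,s,k=load('w6'); T=cam(pickle.load(open('c0.pkl','rb'))["top"]); I=c["image"]
for n,p,rr,z,ts in (("heel",(288,129),32,.028,(177*.64-.2,327*.64-.2)),("strap",(253,224),56,.014,(248*.64-.2,336*.64-.2))):
    for t in (120,):
        q,m,A=blob(I,*p,rr,lambda w:cv2.GaussianBlur(w.mean(2).astype(np.float32),(0,0),3)<t)
        X=np.array([at_z(k,x,z)[:2] for x in q]); print(n,t,q.round(1).tolist(),A,X.mean(0).round(4),[round(float(np.linalg.norm(X[i]-X[i-1])),4) for i in range(4)],[np.degrees(np.arctan2(*(X[i]-X[i-1])[::-1])).round(1) for i in range(4)])
    print(tri([ray(k,q.mean(0)),ray(T,ts)]))
g=lambda y0,y1,x0,x1,w,h:cv2.resize(I[y0:y1,x0:x1],(w,h),interpolation=cv2.INTER_CUBIC)
cv2.imwrite("pics/m5.png",np.hstack([g(105,155,260,320,360,300),g(190,250,195,310,440,300*44//44)]))
E
```

```text
plate [ 0.5512 -0.0438] 79.6 [-0.3 -0.   0.6  0.7  0.7 -0.6 -1.  -0. ]
stud tip [ 0.55123998 -0.0437476 ]
sample in plate 0.05158739242048993 -0.000503136428558754 yaw 78.47256063594175
heel 120 [[267.2, 147.2], [268.2, 109.3], [306.3, 110.3], [305.3, 148.3]] 1319.5 [0.5612 0.3688] [0.0406, 0.0393, 0.0392, 0.0393] [np.float64(-168.7), np.float64(101.9), np.float64(11.3), np.float64(-76.1)]
(array([0.56659492, 0.36692898, 0.00886994]), np.float64(0.0032046948630993235))
strap 120 [[204.7, 207.2], [300.0, 204.6], [300.9, 236.3], [205.5, 238.9]] 2612.3125 [0.5507 0.2525] [0.0409, 0.1115, 0.0407, 0.115] [np.float64(101.6), np.float64(14.5), np.float64(-73.4), np.float64(-165.5)]
(array([0.55234353, 0.24790018, 0.00227471]), np.float64(0.0006488489208586276))
```

View pics/m5.png

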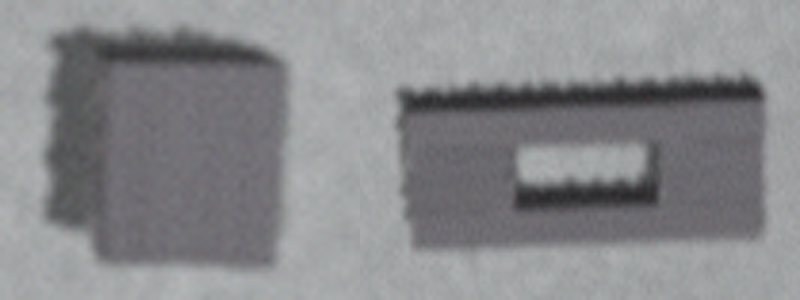

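The crops show the heel block's top face with corners (105,62), (285,62), (275,265) and (98,262), its 36 mm side running vertically in the image. The strap's top face corners are (405,112), (765,100), (765,237) and (412,247), with its slot clear.

```bash
python3 - <<'E'
from h import *
c,s,k=load('w6'); T=cam(pickle.load(open('c0.pkl','rb'))["top"])
def rep(n,px,z,ts):
    X=np.array([at_z(k,x,z)[:2] for x in px]); print(n,X.mean(0).round(4),[round(float(np.linalg.norm(X[i]-X[i-1])),4) for i in range(4)],[np.degrees(np.arctan2(*(X[i]-X[i-1])[::-1])).round(1) for i in range(4)])
    for t in ts: print(tri([ray(k,np.mean(px,0)),ray(T,t)]))
rep("heel",[(260+(x+.5)/6-.5,105+(y+.5)/6-.5) for x,y in ((103,60),(285,62),(276,266),(97,263))],.028,[(176.5*.64-.2,326*.64-.2)])
a=[(195+(x-360+.5)/3.826-.5,190+(y+.5)/5-.5) for x,y in ((404,110),(765,100),(765,237),(412,248))]
rep("strap",a,.014,[(248*.64-.2,336*.64-.2)])
# slot centroid: use top edges
b=[(195+(x-360+.5)/3.826-.5,190+(y+.5)/5-.5) for x,y in ((516,150),(658,145),(658,203),(516,209))]
rep("slot",b,.014,[])
E
```

```text
heel [0.5666 0.3669] [0.0352, 0.0313, 0.0354, 0.0318] [np.float64(102.2), np.float64(12.2), np.float64(-77.1), np.float64(-168.2)]
(array([0.56943634, 0.36578655, 0.01524888]), np.float64(0.0011924342417602137))
strap [0.5527 0.2496] [0.0357, 0.1108, 0.0353, 0.1113] [np.float64(104.3), np.float64(14.1), np.float64(-74.9), np.float64(-165.7)]
(array([0.55285288, 0.24690923, 0.00694357]), np.float64(0.00044232373842977864))
slot [0.553  0.2491] [0.0153, 0.044, 0.015, 0.0445] [np.float64(101.7), np.float64(14.5), np.float64(-76.3), np.float64(-165.2)]
```

Request:
move_arm(deltas=[[[0.2, 0.32, 0, 0, 0, -0.1315, 8.5], [0.2, 0.32, 0, 0, 0, -0.1315, 8.5], [0.2, 0.32, 0, 0, 0, -0.1315, 8.5], [0.2, 0.32, 0, 0, 0, -0.1315, 8.5], [0.2, 0.32, 0, 0, 0, -0.1315, 8.5]]])

```text
time: 9.55
eef_pos: [0.5515, 0.3347, 0.2369]
ee_rot: [0.847, 0.532, -0.0, 0.001]
force: [-0.1, 0.3, 0.4]
width: 0.0849
gripper_force: 0.0
```

Request:
move_arm(deltas=[[[0.2, 0.32, 0, 0, 0, -0.1315, 8.5], [0.2, 0.32, 0, 0, 0, -0.1315, 8.5], [0.2, 0.32, -2, 0, 0, -0.1315, 8.5], [0.2, 0.32, -2, 0, 0, -0.1315, 8.5], [0.2, 0.32, -2, 0, 0, -0.1315, 8.5]]])

```text
time: 10.05
eef_pos: [0.5617, 0.3506, 0.1764]
ee_rot: [0.973, 0.23, 0.0, 0.001]
force: [-0.2, -0.3, 0.2]
width: 0.085
gripper_force: 0.0
```

Request:
move_arm(deltas=[[[0.2, 0.32, -3, 0, 0, -0.1315, 8.5], [0.2, 0.32, -3, 0, 0, -0.1315, 8.5], [0, 0, -2, 0, 0, 0, 8.5], [0, 0, 0, 0, 0, 0, 8.5]]])

```text
time: 10.45
eef_pos: [0.5634, 0.3558, 0.0935]
ee_rot: [0.995, 0.104, -0.003, 0.002]
force: [-0.1, -1.1, 0.5]
width: 0.0851
gripper_force: 0.0
```

```bash
python3 -c "
from h import *
c,s,k=snap('w7')
h=[proj(k,[.5666+a*.9763-b*.2164,.3669+a*.2164+b*.9763,.028]) for a,b in ((0,0),(.016,.018),(.016,-.018),(-.016,-.018),(-.016,.018))]; print(np.round(h,1).tolist())
I=c['image'].copy()
for p in h: cv2.circle(I,tuple(int(round(v)) for v in p),2,(0,0,255),-1)
cv2.imwrite('pics/w7.png',I)"
```

```text
t 10.45 pos [56.34 35.58  9.35] yaw 11.89 zdir [-0.005 -0.005 -1.   ] w 85.1 gf 0.0 F [-0.1 -1.1  0.5]
[[241.2, 199.4], [212.6, 176.3], [268.5, 175.6], [268.5, 221.4], [215.1, 222.0]]
```

View pics/w7.png

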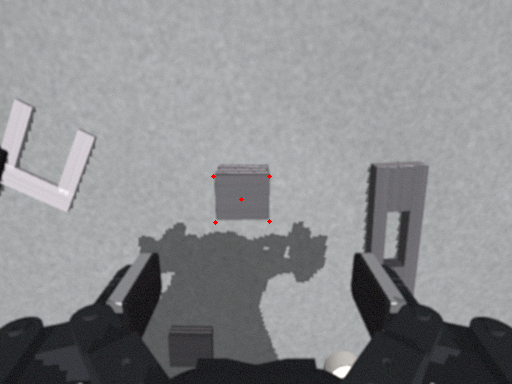

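The heel block's top face centre is at (242,196.5), against a predicted (241,199), so it lies about 2 mm further along tool +x. The strap is at right.

Request:
move_arm(deltas=[[[0.1, 1.05, -2, 0, 0, 0.01, 8.5], [0, 0, -3, 0, 0, 0, 8.5], [0, 0, -2, 0, 0, 0, 8.5], [0, 0, -0.7, 0, 0, 0, 8.5], [0, 0, 0, 0, 0, 0, 8.5]]])

```text
time: 11.0
eef_pos: [0.5663, 0.3688, 0.0206]
ee_rot: [0.994, 0.109, 0.0, 0.0]
force: [-0.3, 0.4, 0.8]
width: 0.0848
gripper_force: 0.0
```

Request:
move_arm(deltas=[[[0, 0, 0, 0, 0, 0, 8.5]]])

```text
time: 11.1
eef_pos: [0.567, 0.3698, 0.022]
ee_rot: [0.994, 0.109, 0.001, -0.001]
force: [0.2, -1.3, 0.6]
width: 0.0855
gripper_force: 0.0
```

Request:
move_arm(deltas=[[[-0.2, -0.25, -0.6, 0, 0, 0, 8.5], [0, 0, -0.6, 0, 0, 0, 8.5], [0, 0, 0, 0, 0, 0, 8.5]]])

```text
time: 11.4
eef_pos: [0.5634, 0.3663, 0.0076]
ee_rot: [0.994, 0.109, -0.001, 0.0]
force: [-0.6, -0.4, -0.3]
width: 0.0849
gripper_force: 0.0
```

Request:
move_arm(deltas=[[[0, 0, 0, 0, 0, 0, 8.5]]])

```text
time: 11.5
eef_pos: [0.5637, 0.3668, 0.0081]
ee_rot: [0.994, 0.109, -0.0, 0.0]
force: [-0.0, -0.7, 0.3]
width: 0.0849
gripper_force: 0.0
```

Request:
move_arm(deltas=[[[0, 0, 0.15, 0, 0, 0, 3], [0, 0, 0, 0, 0, 0, 3], [0, 0, 0, 0, 0, 0, 3], [0, 0, 0, 0, 0, 0, 3], [0, 0, 0, 0, 0, 0, 3]]], newtons=60)

```text
time: 12.0
eef_pos: [0.5642, 0.3671, 0.0102]
ee_rot: [0.994, 0.109, 0.0, -0.0]
force: [-0.8, -0.7, 1.9]
width: 0.0347
gripper_force: 61.7
```

Request:
move_arm(deltas=[[[0, 0, 0, 0, 0, 0, 3], [0, 0, 0, 0, 0, 0, 3]]])

```text
time: 12.2
eef_pos: [0.5642, 0.367, 0.0101]
ee_rot: [0.994, 0.109, 0.0, -0.0]
force: [1.1, -0.8, 5.1]
width: 0.0345
gripper_force: 61.7
```

Request:
move_arm(deltas=[[[0, 0, 2, 0, 0, 0, 3], [0, 0, 4, 0, 0, 0, 3], [0, 0, 5, 0, 0, 0, 3], [0, 0, 5, 0, 0, 0, 3], [0, 0, 4, 0, 0, 0, 3]]])

```text
time: 12.7
eef_pos: [0.5636, 0.3669, 0.2117]
ee_rot: [0.994, 0.109, 0.0, -0.0]
force: [0.6, 0.5, -3.1]
width: 0.0343
gripper_force: 61.1
```

Request:
move_arm(deltas=[[[-0.17, -3.8, 0, 0, 0, 0.0976, 3], [-0.17, -3.8, 0, 0, 0, 0.0976, 3], [-0.17, -3.8, 0, 0, 0, 0.0976, 3], [-0.17, -3.8, 0, 0, 0, 0.0976, 3], [-0.17, -3.8, 0, 0, 0, 0.0976, 3]]])

```text
time: 13.2
eef_pos: [0.5543, 0.175, 0.2086]
ee_rot: [0.937, 0.348, -0.001, 0.0]
force: [1.5, 0.1, -2.8]
width: 0.0343
gripper_force: 61.0
```

Request:
move_arm(deltas=[[[-0.17, -3.8, 0, 0, 0, 0.0976, 3], [-0.17, -3.8, 0, 0, 0, 0.0976, 3], [-0.17, -3.8, 0, 0, 0, 0.0976, 3], [-0.17, -3.8, 0, 0, 0, 0.0976, 3], [-0.17, -3.8, 0, 0, 0, 0.0976, 3]]])

```text
time: 13.7
eef_pos: [0.5457, -0.0147, 0.2088]
ee_rot: [0.826, 0.564, -0.001, -0.001]
force: [-0.4, -0.8, -2.3]
width: 0.0345
gripper_force: 61.0
```

Request:
move_arm(deltas=[[[-0.17, -3.8, 0, 0, 0, 0.0976, 3], [-0.17, -3.8, 0, 0, 0, 0.0976, 3], [0, 0, 0, 0, 0, 0, 3], [0, 0, 0, 0, 0, 0, 3]]])

```text
time: 14.1
eef_pos: [0.5426, -0.0902, 0.2088]
ee_rot: [0.769, 0.639, -0.0, -0.001]
force: [-0.6, 1.1, -3.6]
width: 0.0345
gripper_force: 61.0
```

```bash
python3 -c "
from h import *
st()"
```

```text
t 14.10 pos [54.26 -9.02 20.88] yaw 79.44 zdir [-0.002  0.001 -1.   ] w 34.5 gf 61.0 F [-0.6  1.1 -3.6]
```

Request:
move_arm(deltas=[[[0, 0, -4, 0, 0, 0, 3], [0, 0, -4, 0, 0, 0, 3], [0, 0, -4, 0, 0, 0, 3], [0, 0, -3, 0, 0, 0, 3], [0, 0, -1.5, 0, 0, 0, 3]]])

```text
time: 14.6
eef_pos: [0.5414, -0.087, 0.0417]
ee_rot: [0.767, 0.641, -0.001, -0.002]
force: [-0.7, 0.1, -1.7]
width: 0.0346
gripper_force: 60.9
```

Request:
move_arm(deltas=[[[0, 0, 0, 0, 0, 0, 3], [0, 0, 0, 0, 0, 0, 3]]])

```text
time: 14.8
eef_pos: [0.5443, -0.0882, 0.0455]
ee_rot: [0.768, 0.641, 0.001, 0.0]
force: [0.3, 0.1, -2.2]
width: 0.0348
gripper_force: 60.9
```

Request:
move_arm(deltas=[[[-0.15, -0.2, -0.7, 0, 0, 0, 3], [0, 0, -0.6, 0, 0, 0, 3], [0, 0, -0.2, 0, 0, 0, 3], [0, 0, 0, 0, 0, 0, 3]]])

```text
time: 15.2
eef_pos: [0.5418, -0.0913, 0.0296]
ee_rot: [0.768, 0.64, -0.0, 0.0]
force: [-0.9, 0.2, -3.2]
width: 0.0346
gripper_force: 61.0
```

Request:
move_arm(deltas=[[[0, 0, -0.1, 0, 0, 0, 3], [0, 0, 0, 0, 0, 0, 3]]])

```text
time: 15.4
eef_pos: [0.542, -0.0911, 0.0288]
ee_rot: [0.768, 0.64, 0.0, 0.0]
force: [0.6, -0.2, -2.8]
width: 0.0344
gripper_force: 61.0
```

Request:
move_arm(deltas=[[[0, 0, -0.05, 0, 0, 0, 3], [0, 0, 0, 0, 0, 0, 3]]])

```text
time: 15.6
eef_pos: [0.542, -0.0912, 0.0282]
ee_rot: [0.768, 0.64, 0.0, 0.0]
force: [-1.0, 0.2, -2.0]
width: 0.0341
gripper_force: 61.0
```

Request:
move_arm(deltas=[[[0, 0, -0.05, 0, 0, 0, 3], [0, 0, 0, 0, 0, 0, 3]]])

```text
time: 15.8
eef_pos: [0.542, -0.0911, 0.0281]
ee_rot: [0.768, 0.64, -0.0, 0.0]
force: [-2.2, 0.6, 3.7]
width: 0.0341
gripper_force: 61.7
```

Request:
move_arm(deltas=[[[0, 0, 0, 0, 0, 0, 5.5], [0, 0, 0, 0, 0, 0, 5.5], [0, 0, 0, 0, 0, 0, 5.5], [0, 0, 0, 0, 0, 0, 5.5], [0, 0, 2, 0, 0, 0, 5.5]]])

```text
time: 16.3
eef_pos: [0.54, -0.091, 0.0458]
ee_rot: [0.768, 0.64, -0.002, -0.002]
force: [-0.6, 0.6, -0.1]
width: 0.0549
gripper_force: 0.0
```

Request:
move_arm(deltas=[[[0, 0, 4, 0, 0, 0, 8], [0, 0, 4, 0, 0, 0, 8], [0, 0, 4, 0, 0, 0, 8], [0, 0, 4, 0, 0, 0, 8], [0, 0, 3, 0, 0, 0, 8]]])

```text
time: 16.8
eef_pos: [0.5425, -0.0911, 0.2404]
ee_rot: [0.768, 0.64, 0.001, 0.001]
force: [0.3, 0.3, -0.9]
width: 0.0797
gripper_force: 0.0
```

Request:
move_arm(deltas=[[[0.3, 3.8, 0, 0, 0, 0, 8.5], [0.3, 3.8, 0, 0, 0, 0, 8.5], [0.3, 3, 0, 0, 0, 0, 8.5], [0, 0, 0, 0, 0, 0, 8.5], [0, 0, 0, 0, 0, 0, 8.5]]])

```text
time: 17.3
eef_pos: [0.5508, 0.0153, 0.2376]
ee_rot: [0.768, 0.641, -0.0, 0.0]
force: [0.1, -0.6, 0.3]
width: 0.0846
gripper_force: 0.0
```

```bash
python3 - <<'E'
from h import *
c,s,k=snap('w8'); I=c["image"]
e=np.array([.1805,.9836]); o=np.array([.5512,-.0438]); Z=lambda x,y,z:np.r_[o+x*e+y*np.array([-e[1],e[0]]),z]
p=proj(k,Z(-.044,0,.046)); print("pred heel",p,"stud tip",proj(k,Z(0,0,.092)))
q,m,A=blob(I,*p,30,lambda w:cv2.GaussianBlur(w.max(2).astype(np.float32),(0,0),3)<125)
for z in (.046,):
    X=np.array([at_z(k,x,z)[:2] for x in q])-o; print(q.round(1).tolist(),A,(X@e).round(4),(X@[-e[1],e[0]]).round(4))
E
```

```text
t 17.30 pos [55.08  1.53 23.76] yaw 79.74 zdir [-0. -0. -1.] w 84.6 gf 0.0 F [ 0.1 -0.6  0.3]
pred heel [266.33613329 253.49046757] stud tip [268.27755675 235.69695996]
[[242.9, 222.6], [280.4, 222.6], [280.4, 264.6], [242.9, 264.6]] 1233.25 [-0.0065 -0.0064 -0.0581 -0.0582] [ 0.0259 -0.0148 -0.0161  0.0265]
```

Request:
move_arm(deltas=[[[0, 2.9, 0, 0, 0, -0.1426, 8.5], [0, 2.9, 0, 0, 0, -0.1426, 8.5], [0, 2.9, 0, 0, 0, -0.1426, 8.5], [0, 2.9, 0, 0, 0, -0.1426, 8.5], [0, 2.9, 0, 0, 0, -0.1426, 8.5]]])

```text
time: 17.85
eef_pos: [0.5514, 0.1589, 0.2375]
ee_rot: [0.945, 0.328, -0.0, 0.0]
force: [1.3, -0.0, 0.4]
width: 0.0847
gripper_force: 0.0
```

Request:
move_arm(deltas=[[[0, 2.9, -2, 0, 0, -0.1426, 8.5], [0.1, 2.9, -3, 0, 0, -0.1426, 8.5], [0.1, 2.9, -4, 0, 0, -0.1426, 8.5], [0, 0, -4, 0, 0, 0, 8.5], [0, 0, -2, 0, 0, 0, 8.5]]])

```text
time: 18.35
eef_pos: [0.5513, 0.2454, 0.0838]
ee_rot: [0.992, 0.124, -0.002, 0.001]
force: [-0.1, -1.2, -0.1]
width: 0.0852
gripper_force: 0.0
```

Request:
move_arm(deltas=[[[0, 0, 0, 0, 0, 0, 8.5], [0, 0, 0, 0, 0, 0, 8.5]]])

```text
time: 18.55
eef_pos: [0.5537, 0.2457, 0.0879]
ee_rot: [0.992, 0.123, 0.0, 0.0]
force: [-0.2, 0.4, 0.3]
width: 0.0851
gripper_force: 0.0
```

```bash
python3 - <<'E'
from h import *
c,s,k=snap('w9'); I=c["image"]; y=np.radians(14.3); e=np.array([np.cos(y),np.sin(y)])
p=proj(k,[.553,.2493,.014]); print("pred strap centre",p)
q,m,A=blob(I,*p,90,lambda w:(cv2.GaussianBlur(w.mean(2).astype(np.float32),(0,0),3)>120)&(np.hypot(np.arange(w.shape[1])[None]-360,np.arange(w.shape[0])[:,None]-360)<130))
X=np.array([at_z(k,x,.014)[:2] for x in q]); print("slot?",q.round(1).tolist(),m,A,X.mean(0).round(4))
cv2.imwrite('pics/w9.png',I)
E
```

```text
t 18.55 pos [55.37 24.57  8.79] yaw 14.17 zdir [ 0. -0. -1.] w 85.1 gf 0.0 F [-0.2  0.4  0.3]
pred strap centre [251.68815302 203.06229603]
slot? [[241.3, 170.5], [263.4, 170.2], [264.3, 224.6], [242.2, 224.9]] [252.2576104  197.66036293] 1117.9375 [0.5566 0.2494]
```

View pics/w9.png

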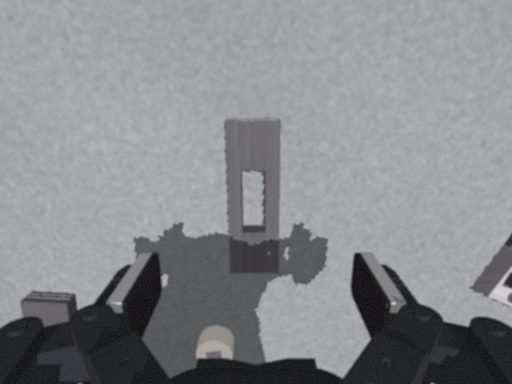

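The strap lies square to the tool. Its ends are at rows 120 and 272 and its slot at (252,201), close to the prediction of (252,203).

Request:
move_arm(deltas=[[[0.1, 0.37, -3, 0, 0, 0, 8.5], [0, 0, -2.5, 0, 0, 0, 8.5], [0, 0, -1, 0, 0, 0, 6], [0, 0, -0.5, 0, 0, 0, 6], [0, 0, 0, 0, 0, 0, 6]]])

```text
time: 19.1
eef_pos: [0.5546, 0.2505, 0.0185]
ee_rot: [0.992, 0.124, 0.001, -0.0]
force: [0.0, 0.5, -0.0]
width: 0.0599
gripper_force: 0.0
```

Request:
move_arm(deltas=[[[0, 0, 0, 0, 0, 0, 6], [0, 0, 0, 0, 0, 0, 6]]])

```text
time: 19.3
eef_pos: [0.5548, 0.2509, 0.019]
ee_rot: [0.992, 0.124, 0.001, -0.0]
force: [0.2, 0.4, 0.2]
width: 0.0601
gripper_force: 0.0
```

```bash
python3 - <<'E'
from h import *
c,s,k=load('w9')
a,b=at_z(k,(252,120),.014),at_z(k,(254,272),.014); print(a,b,(a+b)/2,np.linalg.norm(a-b),np.degrees(np.arctan2(*(a-b)[:2][::-1])))
a,b=at_z(k,(252.3,170.3),.014),at_z(k,(253,233),.014); print((a+b)/2,np.linalg.norm(a-b))
st()
E
```

```text
[0.60763999 0.26260342 0.014     ] [0.50080962 0.23463821 0.014     ] [0.5542248  0.24862081 0.014     ] 0.11042998175621413 14.669278935806709
[0.5534781 0.2487286 0.014    ] 0.045848448176410185
t 19.30 pos [55.48 25.09  1.9 ] yaw 14.27 zdir [ 0.002  0.001 -1.   ] w 60.1 gf 0.0 F [0.2 0.4 0.2]
```

Request:
move_arm(deltas=[[[-0.05, -0.2, -0.5, 0, 0, 0.005, 6], [0, 0, -0.5, 0, 0, 0, 6], [0, 0, -0.35, 0, 0, 0, 6], [0, 0, 0, 0, 0, 0, 6]]])

```text
time: 19.7
eef_pos: [0.5529, 0.2483, 0.0033]
ee_rot: [0.992, 0.127, -0.001, 0.0]
force: [0.6, -0.3, -0.4]
width: 0.0598
gripper_force: 0.0
```

Request:
move_arm(deltas=[[[0, 0, 0, 0, 0, 0, 6]]])

```text
time: 19.8
eef_pos: [0.5533, 0.2486, 0.0039]
ee_rot: [0.992, 0.127, -0.0, 0.0]
force: [0.9, 0.2, -0.4]
width: 0.06
gripper_force: 0.0
```

Request:
move_arm(deltas=[[[0, 0, 0, 0, 0, 0, 2.5], [0, 0, 0, 0, 0, 0, 2.5], [0, 0, 0, 0, 0, 0, 2.5], [0, 0, 0, 0, 0, 0, 2.5], [0, 0, 0, 0, 0, 0, 2.5]]], newtons=80)

```text
time: 20.3
eef_pos: [0.5536, 0.2486, 0.0048]
ee_rot: [0.992, 0.127, 0.0, 0.0]
force: [-1.8, -1.1, 5.4]
width: 0.0336
gripper_force: 80.2
```

Request:
move_arm(deltas=[[[0, 0, 1, 0, 0, 0, 2.5], [0, 0, 2, 0, 0, 0, 2.5], [0, 0, 4, 0, 0, 0, 2.5], [0, 0, 4, 0, 0, 0, 2.5], [0, 0, 4, 0, 0, 0, 2.5]]])

```text
time: 20.8
eef_pos: [0.5526, 0.2482, 0.1552]
ee_rot: [0.992, 0.127, -0.001, 0.0]
force: [0.4, 0.1, -4.2]
width: 0.0335
gripper_force: 80.6
```

Request:
move_arm(deltas=[[[0, 0, 3, 0, 0, 0, 2.5], [0, 0, 2, 0, 0, 0, 2.5], [0, 0, 0, 0, 0, 0, 2.5]]])

```text
time: 21.1
eef_pos: [0.5548, 0.2494, 0.2074]
ee_rot: [0.992, 0.127, 0.003, -0.001]
force: [0.7, 1.1, -4.3]
width: 0.0336
gripper_force: 80.7
```

Request:
move_arm(deltas=[[[-0.05, -3.66, 0, 0, 0, 0.1418, 2.5], [-0.05, -3.66, 0, 0, 0, 0.1418, 2.5], [-0.05, -3.66, 0, 0, 0, 0.1418, 2.5], [-0.05, -3.66, 0, 0, 0, 0.1418, 2.5], [-0.05, -3.66, 0, 0, 0, 0.1418, 2.5]]])

```text
time: 21.6
eef_pos: [0.5495, 0.0639, 0.2022]
ee_rot: [0.885, 0.466, -0.001, -0.001]
force: [0.3, -0.1, -4.3]
width: 0.0336
gripper_force: 80.7
```

Request:
move_arm(deltas=[[[-0.05, -3.66, 0, 0, 0, 0.1418, 2.5], [-0.05, -3.66, 0, 0, 0, 0.1418, 2.5], [-0.05, -3.66, 0, 0, 0, 0.1418, 2.5], [0, 0, 0, 0, 0, 0, 2.5], [0, 0, 0, 0, 0, 0, 2.5]]])

```text
time: 22.1
eef_pos: [0.5482, -0.0454, 0.2024]
ee_rot: [0.77, 0.638, -0.001, -0.001]
force: [0.0, 0.6, -4.0]
width: 0.033
gripper_force: 80.7
```

```bash
python3 -c "
from h import *
st()"
```

```text
t 22.10 pos [54.82 -4.54 20.24] yaw 79.34 zdir [-0.003  0.001 -1.   ] w 33.0 gf 80.7 F [ 0.   0.6 -4. ]
```

Request:
move_arm(deltas=[[[0.3, 0.15, 0, 0, 0, 0.004, 2.5], [0, 0, -3, 0, 0, 0, 2.5], [0, 0, -3, 0, 0, 0, 2.5], [0, 0, -2, 0, 0, 0, 2.5], [0, 0, 0, 0, 0, 0, 2.5]]])

```text
time: 22.6
eef_pos: [0.5501, -0.0407, 0.1211]
ee_rot: [0.766, 0.642, -0.002, -0.003]
force: [-0.8, -1.2, -2.9]
width: 0.0337
gripper_force: 80.8
```

Request:
move_arm(deltas=[[[0, 0, 0, 0, 0, 0, 2.5], [0, 0, 0, 0, 0, 0, 2.5]]])

```text
time: 22.8
eef_pos: [0.5536, -0.0418, 0.1255]
ee_rot: [0.767, 0.642, 0.001, 0.001]
force: [0.0, 0.4, -3.9]
width: 0.0336
gripper_force: 80.8
```

```bash
python3 -c "
from h import *
st()"
```

```text
t 22.80 pos [55.36 -4.18 12.55] yaw 79.85 zdir [ 0.003  0.    -1.   ] w 33.6 gf 80.8 F [ 0.   0.4 -3.9]
```

Request:
move_arm(deltas=[[[-0.12, -0.1, -0.4, 0, 0, -0.004, 2.5], [-0.12, -0.1, -0.4, 0, 0, 0, 2.5], [0, 0, 0, 0, 0, 0, 2.5], [0, 0, 0, 0, 0, 0, 2.5], [0, 0, 0, 0, 0, 0, 2.5]]])

```text
time: 23.3
eef_pos: [0.5502, -0.0448, 0.1164]
ee_rot: [0.769, 0.64, 0.0, 0.0]
force: [-0.5, -0.8, -5.1]
width: 0.0333
gripper_force: 80.8
```

```bash
python3 - <<'E'
from h import *
c,s,k=snap('w10'); I=c["image"]
e=np.array([.1805,.9836]); o=np.array([.5512,-.0438]); print("stud tip pred px",proj(k,np.r_[o,.092]))
d=np.array(s["eef_pos"])[:2]-o; print("tcp in plate",d@e*1e3,d@[-e[1],e[0]]*1e3)
cv2.imwrite("pics/w10b.png",cv2.resize(I[100:384,100:412],(660,600),interpolation=cv2.INTER_CUBIC))
E
```

```text
t 23.30 pos [55.02 -4.48 11.64] yaw 79.55 zdir [ 0. -0. -1.] w 33.3 gf 80.8 F [-0.5 -0.8 -5.1]
stud tip pred px [258.68406376 233.91137919]
tcp in plate -1.1761833185352413 0.834106076268771
```

View pics/w10b.png

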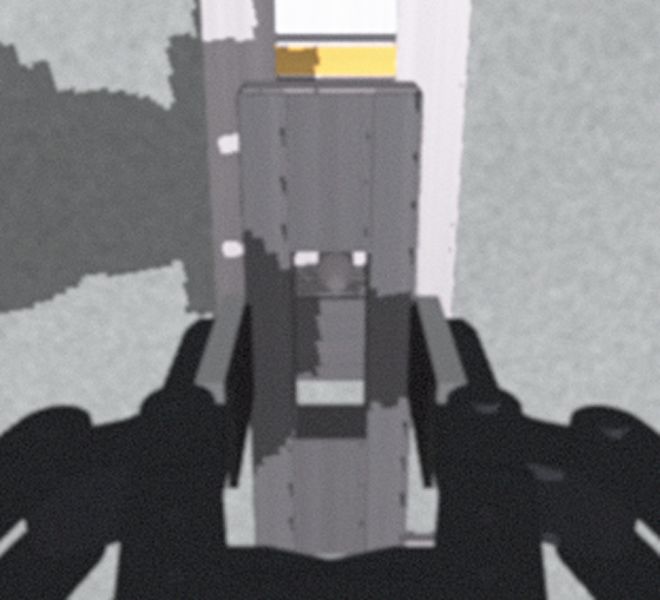

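The stud tip shows inside the strap's slot at about (335,272) in the crop. Its column (w10 px 258.4) matches the prediction, and it is 1 mm off the slot's centreline. Heel block and sample are below the strap's ends.

Request:
move_arm(deltas=[[[0.12, 0.18, 0, 0, 0, 0, 2.5], [0, 0, -0.8, 0, 0, 0, 2.5], [0, 0, -0.8, 0, 0, 0, 2.5], [0, 0, -0.8, 0, 0, 0, 2.5], [0, 0, 0, 0, 0, 0, 2.5]]])

```text
time: 23.85
eef_pos: [0.5499, -0.0429, 0.0904]
ee_rot: [0.768, 0.64, -0.001, -0.001]
force: [-0.5, -0.2, -3.8]
width: 0.0331
gripper_force: 80.8
```

Request:
move_arm(deltas=[[[0, 0, 0, 0, 0, 0, 2.5], [0, 0, 0, 0, 0, 0, 2.5]]])

```text
time: 24.05
eef_pos: [0.5514, -0.0429, 0.0923]
ee_rot: [0.769, 0.64, 0.0, 0.0]
force: [-1.1, -0.2, -2.9]
width: 0.0331
gripper_force: 80.8
```

Request:
move_arm(deltas=[[[0, 0, -0.8, 0, 0, 0, 2.5], [0, 0, -0.8, 0, 0, 0, 2.5], [0, 0, -0.8, 0, 0, 0, 2.5], [0, 0, -0.6, 0, 0, 0, 2.5], [0, 0, -0.5, 0, 0, 0, 2.5]]])

```text
time: 24.55
eef_pos: [0.5509, -0.0429, 0.0563]
ee_rot: [0.769, 0.64, -0.0, -0.0]
force: [-0.6, 0.5, -3.5]
width: 0.0337
gripper_force: 80.9
```

Request:
move_arm(deltas=[[[0, 0, 0, 0, 0, 0, 2.5], [0, 0, 0, 0, 0, 0, 2.5], [0, 0, 0, 0, 0, 0, 2.5]]])

```text
time: 24.85
eef_pos: [0.5515, -0.0429, 0.0575]
ee_rot: [0.768, 0.64, 0.0, 0.0]
force: [0.2, 0.8, -4.1]
width: 0.0338
gripper_force: 80.8
```

```bash
python3 -c "
from h import *
st()"
```

```text
t 24.85 pos [55.15 -4.29  5.75] yaw 79.56 zdir [ 0.001 -0.    -1.   ] w 33.8 gf 80.8 F [ 0.2  0.8 -4.1]
```

Not yet in contact; expected contact is at a TCP height of about 0.0508.

Request:
move_arm(deltas=[[[0, 0, -0.3, 0, 0, 0, 2.5], [0, 0, -0.2, 0, 0, 0, 2.5], [0, 0, 0, 0, 0, 0, 2.5]]])

```text
time: 25.15
eef_pos: [0.551, -0.043, 0.0519]
ee_rot: [0.769, 0.64, -0.0, -0.0]
force: [-1.4, -0.4, -3.3]
width: 0.0336
gripper_force: 80.8
```

Request:
move_arm(deltas=[[[0, 0, -0.1, 0, 0, 0, 2.5], [0, 0, 0, 0, 0, 0, 2.5]]])

```text
time: 25.35
eef_pos: [0.5511, -0.0429, 0.0511]
ee_rot: [0.769, 0.64, -0.0, -0.0]
force: [0.1, 0.2, -4.0]
width: 0.0333
gripper_force: 80.8
```

Request:
move_arm(deltas=[[[0, 0, -0.06, 0, 0, 0, 2.5], [0, 0, 0, 0, 0, 0, 2.5]]])

```text
time: 25.55
eef_pos: [0.5513, -0.043, 0.0508]
ee_rot: [0.769, 0.64, 0.0, 0.0]
force: [-0.4, 0.7, -0.1]
width: 0.0333
gripper_force: 81.2
```

Request:
move_arm(deltas=[[[0, 0, 0, 0, 0, 0, 5.5], [0, 0, 0, 0, 0, 0, 5.5], [0, 0, 0, 0, 0, 0, 5.5], [0, 0, 0, 0, 0, 0, 5.5], [0, 0, 1.5, 0, 0, 0, 5.5]]])

```text
time: 26.05
eef_pos: [0.5498, -0.0429, 0.0646]
ee_rot: [0.768, 0.64, -0.001, -0.001]
force: [-0.0, -0.2, -0.3]
width: 0.0549
gripper_force: 0.0
```

Request:
move_arm(deltas=[[[0, 0, 3, 0, 0, 0, 5.5], [0, 0, 4, 0, 0, 0, 8], [0, 0, 4, 0, 0, 0, 8.5], [0, 0, 4, 0, 0, 0, 8.5], [0, 0, 2, 0, 0, 0, 8.5]]])

```text
time: 26.55
eef_pos: [0.5528, -0.0426, 0.2406]
ee_rot: [0.768, 0.64, 0.002, 0.002]
force: [-1.0, -0.4, -0.5]
width: 0.0849
gripper_force: 0.0
```

Request:
move_arm(deltas=[[[0.2, -4, 0, 0, 0, 0, 8.5], [0.2, -4, 0, 0, 0, 0, 8.5], [0.2, -4, 0, 0, 0, 0, 8.5], [0.2, -4, 0, 0, 0, 0, 8.5], [0.2, -4, 0, 0, 0, 0, 8.5]]])

```text
time: 27.05
eef_pos: [0.5612, -0.2444, 0.2371]
ee_rot: [0.768, 0.64, 0.0, 0.001]
force: [0.5, 1.0, 0.1]
width: 0.0851
gripper_force: 0.0
```

Request:
move_arm(deltas=[[[0.2, -4, 0, 0, 0, 0, 8.5], [0.2, -4, -2, 0, 0, 0, 8.5], [0.3, -4, -3, 0, 0, 0, 8.5], [0, 0, -3, 0, 0, 0, 8.5], [0, 0, -3, 0, 0, 0, 8.5]]])

```text
time: 27.55
eef_pos: [0.5677, -0.3649, 0.1254]
ee_rot: [0.77, 0.639, 0.0, 0.0]
force: [1.0, -0.2, -0.5]
width: 0.0852
gripper_force: 0.0
```

Request:
move_arm(deltas=[[[0, 0, 0, 0, 0, 0, 8.5], [0, 0, 0, 0, 0, 0, 8.5], [0, 0, 0, 0, 0, 0, 8.5]]])

```text
time: 27.85
eef_pos: [0.5697, -0.3631, 0.1283]
ee_rot: [0.768, 0.64, 0.001, 0.002]
force: [-0.9, -0.4, -0.3]
width: 0.0849
gripper_force: 0.0
```

```bash
cat >> h.py <<'E'
def bright_ring(k,I,p,r,t,z):
    q,m,A=blob(I,*p,r,lambda w:cv2.GaussianBlur(w.mean(2).astype(np.float32),(0,0),2)>t)
    X=np.array([at_z(k,x,z)[:2] for x in q]); print(t,q.round(1).tolist(),m.round(1),A,"c",at_z(k,m,z).round(4),X.mean(0).round(4),[round(float(np.linalg.norm(X[i]-X[i-1])),4) for i in range(4)])
    return m
E
python3 - <<'E'
from h import *
c,s,k=snap('w11'); p=proj(k,[.568,-.3705,.007]); print(p)
w=c["image"][int(p[1])-35:int(p[1])+35:5,int(p[0])-35:int(p[0])+35:5].mean(2).astype(int); print(w)
for t in (165,175): bright_ring(k,c["image"],p,45,t,.007)
E
```

```text
t 27.85 pos [ 56.97 -36.31  12.83] yaw 79.59 zdir [ 0.003 -0.002 -1.   ] w 84.9 gf 0.0 F [-0.9 -0.4 -0.3]
[255.86841635 193.12636757]
[[166 167 160 174 168 155 164 161 164 163 165 169 167 159]
 [132 145 166 163 171 165 165 165 170 164 162 164 162 159]
 [ 90  86 131 101  90 143 165 132 102 151 158 162 168 163]
 [ 87  86  91  92  89  94 115 119 113  93 164 164 159 154]
 [ 94  88  93  92 103 110 110 112 103 106 137 167 165 160]
 [ 92  88  91  90 114 108 111  93 100 105 120 167 160 164]
 [ 94  88  88  97 110 107  85  90  91 102 170 194 158 160]
 [ 85  91  89  97 107 106  82  88  87 104 129 191 160 166]
 [ 83  98 169 145 127 107 123 106 102 115 168 174 156 153]
 [168 168 166 164 184 200 200 200 202 202 200 158 164 158]
 [167 167 170 163 162 178 197 195 202 190 166 165 159 160]
 [160 163 161 163 166 166 156 161 160 164 158 157 159 161]
 [163 172 163 167 154 160 160 162 165 166 165 158 165 163]
 [164 165 166 165 162 157 165 161 158 154 165 155 163 159]]
165 [[234.0, 203.4], [272.9, 178.8], [286.5, 200.4], [247.7, 225.0]] [259.  202.6] 512.6875 c [ 0.5691 -0.3792  0.007 ] [ 0.5701 -0.379 ] [0.0228, 0.0387, 0.0222, 0.0396]
175 [[237.9, 201.5], [272.6, 179.9], [283.6, 197.6], [248.9, 219.2]] [259.7 201.7] 381.5 c [ 0.5698 -0.3786  0.007 ] [ 0.5709 -0.377 ] [0.0185, 0.0344, 0.0181, 0.0351]
```

```bash
cat >> h.py <<'E'
def fit_disc(k,I,X0,z,ro,ri,mask,span=.008):
    "world centre of a flat ring at height z that best matches a boolean pixel mask"
    m=cv2.GaussianBlur(mask.astype(np.float32),(0,0),1); a=np.linspace(0,2*np.pi,60,endpoint=False); best=(-9,)
    ins=[r*np.c_[np.cos(a),np.sin(a)] for r in np.linspace(ri+.001,ro-.0008,4)]; out=[r*np.c_[np.cos(a),np.sin(a)] for r in (ro+.001,ro+.0025,ri-.0015)]
    def S(c,rings):
        v=[]
        for g in rings:
            P=np.array([proj(k,[c[0]+x,c[1]+y,z]) for x,y in g]).astype(np.float32); v.append(cv2.remap(m,P[None,:,0],P[None,:,1],cv2.INTER_LINEAR).mean())
        return np.mean(v)
    for st_ in (.002,.0005):
        c0=X0 if best[0]==-9 else best[1]; n=int(span/st_) if st_==.002 else 4
        for i in range(-n,n+1):
            for j in range(-n,n+1):
                c=(c0[0]+i*st_,c0[1]+j*st_); v=S(c,ins)-S(c,out)
                if v>best[0]: best=(v,c)
    return best
E
python3 - <<'E'
from h import *
c,s,k=load('w11'); g=cv2.GaussianBlur(c["image"].mean(2).astype(np.float32),(0,0),.7)
print(fit_disc(k,g,(.568,-.3705),.007,.018,.0075,(g>182)|((g>98)&(g<130))))
c,s,k=load('w1'); g=c["image"].mean(2)
print(fit_disc(k,g,(.568,-.3705),.007,.018,.0075,g>182))
E
```

```text
(np.float32(0.65568507), (0.568, -0.3685))
(np.float32(0.6860585), (0.568, -0.37))
```

Request:
move_arm(deltas=[[[-0.17, -0.6, -2, 0, 0, 0, 8.5], [0, 0, -3, 0, 0, 0, 8.5], [0, 0, -3, 0, 0, 0, 6], [0, 0, -1.5, 0, 0, 0, 6], [0, 0, 0, 0, 0, 0, 6]]])

```text
time: 28.4
eef_pos: [0.5658, -0.3683, 0.0295]
ee_rot: [0.768, 0.64, -0.0, -0.001]
force: [0.1, -0.1, -0.6]
width: 0.0598
gripper_force: 0.0
```

Request:
move_arm(deltas=[[[0, 0, 0, 0, 0, 0, 5.5], [0, 0, 0, 0, 0, 0, 5.5], [0, 0, 0, 0, 0, 0, 5.5]]])

```text
time: 28.7
eef_pos: [0.5675, -0.3695, 0.0325]
ee_rot: [0.769, 0.64, 0.0, 0.001]
force: [0.5, 0.4, 0.9]
width: 0.0552
gripper_force: 0.0
```

```bash
python3 - <<'E'
from h import *
c,s,k=snap('w12'); I=c["image"].mean(2); p=proj(k,[.568,-.369,.007]); print(p)
x,y=map(int,p); print(I[y-40:y+44:7,x-42:x+49:7].astype(int))
g=cv2.GaussianBlur(I.astype(np.float32),(0,0),.7)
print(fit_disc(k,g,(.568,-.369),.007,.018,.0075,(g>182)|((g>98)&(g<130))))
E
```

```text
t 28.70 pos [ 56.75 -36.95   3.25] yaw 79.56 zdir [ 0.002 -0.002 -1.   ] w 55.2 gf 0.0 F [0.5 0.4 0.9]
[257.71831477 234.05322353]
[[176 170 181 176 180 184 180 185 175 172 176 178 174]
 [101 142 104 142 143 112 159 138 169 177 177 172 177]
 [ 93  97 102  98 110 120 135 219 192 143 111 167 138]
 [ 97  99  96 120 120 120 120 117 115 121  99 100  98]
 [ 98  98 107 118 115 110 117 106 115 115 115  96  94]
 [ 95  95 118 121 118  92  98  95 107 115 116  90  93]
 [ 97  94 114 117 114  95  95  90 107 112 111  97  93]
 [ 97  97 111 115 117 102  95 100 119 118 111  96  87]
 [ 95  99  98 114 112 115 120 117 114 115 117 178 162]
 [ 99  93 179 171 121 115 116 219 212 180 176 176 168]
 [107 169 177 171 181 168 171 169 177 168 169 168 171]
 [181 177 178 169 180 174 173 177 179 179 169 174 177]]
(np.float32(0.64813393), (0.568, -0.368))
```

Request:
move_arm(deltas=[[[0.05, 0.05, -1, 0, 0, 0, 5.5], [0, 0, -1, 0, 0, 0, 5.5], [0, 0, -0.6, 0, 0, 0, 5.5], [0, 0, -0.2, 0, 0, 0, 5.5], [0, 0, 0, 0, 0, 0, 5.5]]])

```text
time: 29.25
eef_pos: [0.5666, -0.3681, 0.0017]
ee_rot: [0.769, 0.64, -0.0, -0.001]
force: [0.3, 1.1, 0.2]
width: 0.0552
gripper_force: 0.0
```

Request:
move_arm(deltas=[[[0, 0, 0, 0, 0, 0, 5.5], [0, 0, 0, 0, 0, 0, 5.5]]])

```text
time: 29.45
eef_pos: [0.5673, -0.3685, 0.003]
ee_rot: [0.769, 0.64, 0.0, 0.0]
force: [0.5, 0.6, -0.4]
width: 0.0549
gripper_force: 0.0
```

Request:
move_arm(deltas=[[[0, 0, -0.2, 0, 0, 0, 5.5], [0, 0, 0, 0, 0, 0, 4.5], [0, 0, 0, 0, 0, 0, 4.5], [0, 0, 0, 0, 0, 0, 4.5]]])

```text
time: 29.85
eef_pos: [0.5671, -0.3684, 0.0007]
ee_rot: [0.769, 0.64, 0.0, 0.0]
force: [-0.4, -1.4, 0.1]
width: 0.0451
gripper_force: 0.0
```

Request:
move_arm(deltas=[[[0, 0, 0, 0, 0, 0, 2.5], [0, 0, 0, 0, 0, 0, 2.5], [0, 0, 0, 0, 0, 0, 2.5], [0, 0, 0, 0, 0, 0, 2.5]]], newtons=50)

```text
time: 30.25
eef_pos: [0.5674, -0.3685, 0.0012]
ee_rot: [0.769, 0.64, 0.0, 0.0]
force: [-1.3, 0.3, 5.3]
width: 0.0324
gripper_force: 49.6
```

Request:
move_arm(deltas=[[[0, 0, 0.5, 0, 0, 0, 2.5], [0, 0, 1, 0, 0, 0, 2.5], [0, 0, 2, 0, 0, 0, 2.5], [0, 0, 3, 0, 0, 0, 2.5], [0, 0, 3, 0, 0, 0, 2.5]]])

```text
time: 30.75
eef_pos: [0.5666, -0.3681, 0.0965]
ee_rot: [0.768, 0.64, -0.0, -0.001]
force: [0.1, 0.7, -0.2]
width: 0.0323
gripper_force: 49.7
```

Request:
move_arm(deltas=[[[0, 0, 3, 0, 0, 0, 2.5], [0, 0, 3, 0, 0, 0, 2.5], [0, 0, 1.5, 0, 0, 0, 2.5], [0, 0, 0, 0, 0, 0, 2.5], [0, 0, 0, 0, 0, 0, 2.5]]])

```text
time: 31.25
eef_pos: [0.5663, -0.3682, 0.1697]
ee_rot: [0.769, 0.64, -0.0, -0.001]
force: [-0.2, -0.1, -0.4]
width: 0.0324
gripper_force: 49.7
```

```bash
python3 - <<'E'
from h import *
c,s,k=snap('w13'); I=c["image"].mean(2); m=R.from_quat(s["ee_rot"]).as_matrix(); zt=s["eef_pos"][2]+.006
p=proj(k,np.array(s["eef_pos"])+[0,0,.006]); print(p); x,y=map(int,p)
print(I[y-56:y+57:8,x-64:x+65:8].astype(int))
E
```

```text
t 31.25 pos [ 56.63 -36.82  16.97] yaw 79.55 zdir [-0.001  0.    -1.   ] w 32.4 gf 49.7 F [-0.2 -0.1 -0.4]
[257.37382264 264.65791534]
[[173 176 168 169 169 178 177 173 169 170 171 168 170 160 171 171 167]
 [172 175 178 173 173 173 174 172 174 172 174 175 168 169 165 170 168]
 [174 169 172 175 172 173 168 170 163 165 171 170 171 168 173 173 172]
 [173 172 174 172 167 134 102 114 122 117 113 171 165 175 172 163 172]
 [172 167 118  97 138 118 114 116 117 115 114 114 169 117 130 175 172]
 [173 175 104  20 116 116 113 109 119 109 113 113 101  83 110 172 173]
 [ 32  84 109  26 116 112 127 169 169 175 114 115 110  23 106  31  29]
 [ 33 106 108  19 115 118 131 172 172 168 107 111 109  26 105  90  24]
 [ 36 106  77  16 116 113 112 109 138  96 112 113 105  31 105 105  39]
 [ 66 112  36  35 133 116 121 119 118 112 115 112 146  18  86 111  32]
 [ 33  35  37  24 174 131 116 112 112 110 181 172 174  15  99  26  33]
 [ 31  25  38  27 174 180 167 176 183 168 167 173 173  25  35  25  36]
 [ 32  29  27  65 168 165 171 169 167 171 172 170 174  14  28  36  35]
 [ 34  30  34 137 175 165 171 167 174 166 173 173 165  33  32  37  29]
 [ 24  32  34 171 166 169 172 168 172 176 169 165 172  88  31  24  29]]
```

```bash
python3 - <<'E'
from h import *
c,s,k=load('w13'); g=cv2.GaussianBlur(c["image"].mean(2).astype(np.float32),(0,0),.7); t=np.array(s["eef_pos"]); m=R.from_quat(s["ee_rot"]).as_matrix()
for dz in (.0058,.003):
    v,b=fit_disc(k,g,t[:2],t[2]+dz,.018,.0075,(g>98)&(g<136)); print(dz,v,"offset tool xy mm",(m[:2,:2].T@(np.array(b)-t[:2])*1e3).round(2))
E
```

```text
0.0058 0.7384614 offset tool xy mm [ 1.38 -0.76]
0.003 0.77803236 offset tool xy mm [ 0.31 -1.07]
```

Request:
move_arm(deltas=[[[-0.17, 3, 0, 0, 0, 0, 2.5], [-0.17, 4, 0, 0, 0, 0, 2.5], [-0.17, 4, 0, 0, 0, 0, 2.5], [-0.17, 4, 0, 0, 0, 0, 2.5], [-0.17, 4, 0, 0, 0, 0, 2.5]]])

```text
time: 31.8
eef_pos: [0.5571, -0.1766, 0.1686]
ee_rot: [0.769, 0.64, -0.001, -0.002]
force: [0.7, -0.1, -0.3]
width: 0.0324
gripper_force: 49.7
```

Request:
move_arm(deltas=[[[-0.17, 4, 0, 0, 0, 0, 2.5], [-0.17, 4, 0, 0, 0, 0, 2.5], [-0.17, 3, 0, 0, 0, 0, 2.5], [-0.14, 2.35, 0, 0, 0, 0, 2.5], [0, 0, 0, 0, 0, 0, 2.5]]])

```text
time: 32.3
eef_pos: [0.5507, -0.0402, 0.1691]
ee_rot: [0.766, 0.642, -0.0, -0.002]
force: [0.1, 0.3, -0.2]
width: 0.0324
gripper_force: 49.7
```

Request:
move_arm(deltas=[[[0, 0, -2, 0, 0, 0, 2.5], [0, 0, -2, 0, 0, 0, 2.5], [0, 0, -1, 0, 0, 0, 2.5], [0, 0, 0, 0, 0, 0, 2.5], [0, 0, 0, 0, 0, 0, 2.5]]])

```text
time: 32.8
eef_pos: [0.552, -0.0452, 0.1205]
ee_rot: [0.769, 0.64, -0.0, -0.0]
force: [0.5, 0.3, -0.1]
width: 0.0323
gripper_force: 49.7
```

Request:
move_arm(deltas=[[[0, 0, 0, 0, 0, 0, 2.5], [0, 0, 0, 0, 0, 0, 2.5]]])

```text
time: 33.0
eef_pos: [0.5526, -0.045, 0.1214]
ee_rot: [0.769, 0.64, 0.001, 0.001]
force: [0.2, 0.5, -0.3]
width: 0.0325
gripper_force: 49.7
```

```bash
python3 -c "
from h import *
st()"
```

```text
t 33.00 pos [55.26 -4.5  12.14] yaw 79.55 zdir [ 0.002 -0.    -1.   ] w 32.5 gf 49.7 F [ 0.2  0.5 -0.3]
```

Request:
move_arm(deltas=[[[-0.1, 0.03, -0.6, 0, 0, 0, 2.5], [0, 0, -0.6, 0, 0, 0, 2.5], [0, 0, -0.6, 0, 0, 0, 2.5], [0, 0, 0, 0, 0, 0, 2.5], [0, 0, 0, 0, 0, 0, 2.5]]])

```text
time: 33.5
eef_pos: [0.5509, -0.0445, 0.1023]
ee_rot: [0.768, 0.64, -0.0, -0.0]
force: [-0.1, 0.0, 0.1]
width: 0.0322
gripper_force: 49.7
```

Request:
move_arm(deltas=[[[0, 0, 0, 0, 0, 0, 2.5], [0, 0, 0, 0, 0, 0, 2.5]]])

```text
time: 33.7
eef_pos: [0.5512, -0.0445, 0.1028]
ee_rot: [0.769, 0.64, 0.0, 0.0]
force: [0.4, -0.4, 0.2]
width: 0.0321
gripper_force: 49.7
```

```bash
python3 - <<'E'
from h import *
c,s,k=snap('w14'); I=c["image"].mean(2); p=proj(k,[.5512,-.0438,.092]); print("tip pred",p); x,y=map(int,p)
print(I[y-24:y+25:4,x-28:x+29:4].astype(int))
E
```

```text
t 33.70 pos [55.12 -4.45 10.28] yaw 79.56 zdir [ 0. -0. -1.] w 32.1 gf 49.7 F [ 0.4 -0.4  0.2]
tip pred [257.02030449 246.21869272]
[[ 65  66  67  65 221 102  84  93  83 103  71  66  66  70 158]
 [ 69  61  71  60 121  93 102  98  96 123  83  66  68  69 179]
 [ 60  66  88 104 106 107 124 109 107 105 105 106  75  63 183]
 [ 66 104 106 119 124 120 118 125 121 125 121 164 105  74 186]
 [103 120 119 118 120 120 122 123 120 118 119 117 118 105 182]
 [121 117 125 117 118 118 119 119 119 120 122 119 121 120 103]
 [126 121 120 116 121 123 121 123 117 116 119 118 123 121 122]
 [122 119 120 116 120 103  75  95  86 113 115 117 118 118 118]
 [122 119 120 120 116 116 117 115 119 113 113 117 115 119 121]
 [123 115 118 112 117 115 112 110 115 114 114 119 116 120 121]
 [120 118 119 107 109 121 113 115 115 119 115 115 117 116 121]
 [122 120 119 103 110 118 111 111 115 110 102 119 121 120 121]
 [119 119 114 108 100 112 112 112 114 104 100 116 116 116 118]]
```

Request:
move_arm(deltas=[[[0, 0, -0.4, 0, 0, 0, 2.5], [0, 0, -0.4, 0, 0, 0, 2.5], [0, 0, -0.4, 0, 0, 0, 2.5], [0, 0, 0, 0, 0, 0, 2.5], [0, 0, 0, 0, 0, 0, 2.5]]])

```text
time: 34.25
eef_pos: [0.5509, -0.0445, 0.0904]
ee_rot: [0.769, 0.64, -0.0, -0.0]
force: [0.4, -0.6, -0.3]
width: 0.0326
gripper_force: 49.7
```

Request:
move_arm(deltas=[[[0, 0, -0.4, 0, 0, 0, 2.5], [0, 0, -0.4, 0, 0, 0, 2.5], [0, 0, 0, 0, 0, 0, 2.5], [0, 0, 0, 0, 0, 0, 2.5]]])

```text
time: 34.65
eef_pos: [0.5509, -0.0445, 0.0825]
ee_rot: [0.769, 0.64, -0.0, -0.0]
force: [0.9, 0.4, -0.2]
width: 0.0323
gripper_force: 49.7
```

Request:
move_arm(deltas=[[[0, 0, -0.5, 0, 0, 0, 2.5], [0, 0, -0.5, 0, 0, 0, 2.5], [0, 0, -0.5, 0, 0, 0, 2.5], [0, 0, -0.3, 0, 0, 0, 2.5], [0, 0, 0, 0, 0, 0, 2.5]]])

```text
time: 35.15
eef_pos: [0.5506, -0.0445, 0.0639]
ee_rot: [0.769, 0.64, -0.0, -0.0]
force: [0.1, -0.3, -0.5]
width: 0.0325
gripper_force: 49.7
```

Request:
move_arm(deltas=[[[0, 0, 0, 0, 0, 0, 2.5], [0, 0, -0.15, 0, 0, 0, 2.5], [0, 0, 0, 0, 0, 0, 2.5]]])

```text
time: 35.45
eef_pos: [0.551, -0.0446, 0.0631]
ee_rot: [0.769, 0.64, -0.0, 0.0]
force: [-0.1, 0.2, -0.8]
width: 0.0325
gripper_force: 49.7
```

Request:
move_arm(deltas=[[[0, 0, -0.08, 0, 0, 0, 2.5], [0, 0, 0, 0, 0, 0, 2.5]]])

```text
time: 35.65
eef_pos: [0.551, -0.0446, 0.0623]
ee_rot: [0.769, 0.64, -0.0, 0.0]
force: [0.7, -0.2, 0.5]
width: 0.0328
gripper_force: 49.7
```

Request:
move_arm(deltas=[[[0, 0, -0.08, 0, 0, 0, 2.5], [0, 0, 0, 0, 0, 0, 2.5]]])

```text
time: 35.85
eef_pos: [0.5509, -0.0446, 0.0615]
ee_rot: [0.769, 0.64, -0.0, -0.0]
force: [-0.5, 0.6, -0.9]
width: 0.0325
gripper_force: 49.7
```

Request:
move_arm(deltas=[[[0, 0, -0.05, 0, 0, 0, 2.5], [0, 0, 0, 0, 0, 0, 2.5]]])

```text
time: 36.05
eef_pos: [0.5511, -0.0446, 0.0612]
ee_rot: [0.769, 0.64, -0.0, 0.0]
force: [1.0, -0.8, 1.2]
width: 0.0326
gripper_force: 49.9
```

Request:
move_arm(deltas=[[[0, 0, -0.03, 0, 0, 0, 2.5], [0, 0, 0, 0, 0, 0, 5], [0, 0, 0, 0, 0, 0, 5], [0, 0, 0, 0, 0, 0, 5], [0, 0, 0, 0, 0, 0, 5]]])

```text
time: 36.55
eef_pos: [0.551, -0.0446, 0.0606]
ee_rot: [0.769, 0.64, -0.0, -0.0]
force: [-0.2, 0.1, 1.0]
width: 0.0502
gripper_force: 0.0
```

Request:
move_arm(deltas=[[[0, 0, 1.5, 0, 0, 0, 5], [0, 0, 3, 0, 0, 0, 5.5], [0, 0, 4, 0, 0, 0, 8], [0, 0, 4, 0, 0, 0, 8.5], [0, 0, 2, 0, 0, 0, 8.5]]])

```text
time: 37.05
eef_pos: [0.5527, -0.0442, 0.2105]
ee_rot: [0.768, 0.64, 0.002, 0.002]
force: [1.0, 0.5, -0.1]
width: 0.085
gripper_force: 0.0
```

Request:
move_arm(deltas=[[[-2.5, -2.5, 0, 0, 0, 0, 8.5], [-2.5, -2.5, 0, 0, 0, 0, 8.5], [-2.5, -2.5, 0, 0, 0, 0, 8.5], [-2.5, -2.5, 0, 0, 0, 0, 8.5], [-1.5, -2.5, 0, 0, 0, 0, 8.5]]])

```text
time: 37.55
eef_pos: [0.4342, -0.1704, 0.2068]
ee_rot: [0.769, 0.64, -0.0, 0.0]
force: [0.5, -0.7, 0.5]
width: 0.0847
gripper_force: 0.0
```

Request:
move_arm(deltas=[[[0, 0, 0, 0, 0, 0, 8.5], [0, 0, 0, 0, 0, 0, 8.5], [0, 0, 0, 0, 0, 0, 8.5]]])

```text
time: 37.85
eef_pos: [0.4368, -0.1686, 0.2064]
ee_rot: [0.768, 0.64, 0.0, 0.0]
force: [-0.0, 0.6, -0.2]
width: 0.085
gripper_force: 0.0
```

```bash
python3 - <<'E'
from h import *
for n,p in (('w1',(192.4,204.6)),('w2',(241.7,160))): print(at_z(load(n)[2],p,.02).round(4))
print(tri([ray(load('w1')[2],(192.4,204.6)),ray(load('w2')[2],(241.7,160))]))
c,s,k=snap('w15'); I=c["image"].mean(2); p=proj(k,[.419,-.245,.02]); print(p); x,y=map(int,p)
print(I[y-28:y+29:4,x-28:x+29:4].astype(int))
g=cv2.GaussianBlur(I.astype(np.float32),(0,0),.7)
for nm in ('w15','w1','w2'):
    c,s,k=load(nm); g=c["image"].mean(2)
    for t in (110,125): print(nm,t,fit_disc(k,g,(.419,-.245),.02,.014,.0075,g<t))
E
```

```text
[ 0.4202 -0.2494  0.02  ]
[ 0.419  -0.2469  0.02  ]
(array([ 0.41584993, -0.24609629,  0.00684473]), np.float64(0.0002457497944533528))
t 37.85 pos [ 43.68 -16.86  20.64] yaw 79.64 zdir [ 0.001  0.    -1.   ] w 85.0 gf 0.0 F [-0.   0.6 -0.2]
[252.99490454 236.35721364]
[[161 156 159 162 163 165 160 159 156 159 162 172 165 164 167]
 [160 164 161 157 161 160 158 165 159 159 169 166 167 164 163]
 [164 161 164 159 161 159 158 133 159 167 168 163 158 167 164]
 [155 161 165 158 125 110 148 159 191 171 166 161 168 154 161]
 [162 165 164 115 107  86  79  82  93 128 175 166 166 156 168]
 [166 159 163  90  94  93 104 113 106 109 181 168 166 167 164]
 [162 161 159  99 101 107 156 120  96 112 155 160 162 170 168]
 [165 161 168 145  95  83 120  90  70 103 144 163 165 165 167]
 [159 164 163 169 113 107  50  51  52 105 149 165 166 157 162]
 [163 159 163 164 161 107 106  91 102 136 162 165 168 165 162]
 [162 169 165 166 167 164 148 144 157 163 162 160 165 161 164]
 [163 160 163 164 164 157 170 171 172 168 165 165 162 167 168]
 [161 163 160 159 166 169 161 166 164 160 167 167 165 163 167]
 [159 155 165 167 163 159 165 162 164 163 166 166 167 155 165]
 [159 160 163 160 161 164 163 160 168 165 165 166 162 160 167]]
w15 110 (np.float32(0.4136642), (0.417, -0.242))
w15 125 (np.float32(0.39474082), (0.4175, -0.2435))
w1 110 (np.float32(0.6005249), (0.4195, -0.2485))
w1 125 (np.float32(0.5381919), (0.4195, -0.2485))
w2 110 (np.float32(0.5793239), (0.418, -0.2465))
w2 125 (np.float32(0.60718894), (0.4175, -0.2465))
```

Request:
move_arm(deltas=[[[-0.9, -2, 0, 0, 0, 0, 8.5], [-0.9, -3, -2, 0, 0, 0, 8.5], [0, -2.8, -3, 0, 0, 0, 8.5], [0, 0, -3, 0, 0, 0, 8.5], [0, 0, -2, 0, 0, 0, 8.5]]])

```text
time: 38.4
eef_pos: [0.4178, -0.2471, 0.1038]
ee_rot: [0.768, 0.64, -0.0, -0.001]
force: [0.3, 0.4, 1.5]
width: 0.0849
gripper_force: 0.0
```

Request:
move_arm(deltas=[[[0, 0, 0, 0, 0, 0, 6], [0, 0, 0, 0, 0, 0, 6], [0, 0, 0, 0, 0, 0, 6], [0, 0, 0, 0, 0, 0, 6]]])

```text
time: 38.8
eef_pos: [0.419, -0.2477, 0.107]
ee_rot: [0.768, 0.64, 0.0, 0.001]
force: [0.7, 0.3, -0.9]
width: 0.0601
gripper_force: 0.0
```

```bash
python3 - <<'E'
from h import *
c,s,k=snap('w16'); I=c["image"].mean(2); p=proj(k,[.4185,-.2465,.02]); print(p); x,y=map(int,p)
print(I[y-42:y+43:6,x-42:x+43:6].astype(int))
g=cv2.GaussianBlur(I.astype(np.float32),(0,0),.7)
for t in (60,70,80): print(t,fit_disc(k,g,(.4185,-.2465),.02,.014,.0075,(g>t)&(g<125)))
E
```

```text
t 38.80 pos [ 41.9  -24.77  10.7 ] yaw 79.59 zdir [ 0.002 -0.001 -1.   ] w 60.1 gf 0.0 F [ 0.7  0.3 -0.9]
[255.62199384 196.71259716]
[[163 169 163 167 172 176 167 166 167 168 175 176 169 176 176]
 [164 176 169 161 172 167 166 176 168 169 176 178 175 173 170]
 [176 167 171 165 163 167 177 169 175 173 175 172 172 172 175]
 [ 88  88  92 172 155 136 196 174 202 169 175 170 171 167 173]
 [ 91  94  95  96 115  82  87 102 133 151 163 168 167 168 175]
 [ 93  90  91 100 101  65  61  58  65  67 196 181 176 176 179]
 [ 91  93  89  95  64  61  94  96  85  63 178 171 176 171 174]
 [ 98  92  95 100  59  51  97  94  82  63 151 170 171 174 173]
 [ 91  88  95 106  66  62  50  54  47  61 170 167 176 171 176]
 [ 89  90 110 171 170  65  61  59  62 134 172 170 177 168 174]
 [166 173 169 173 175 168 158 163 175 172 169 179 170 171 170]
 [170 168 171 173 177 165 178 171 174 183 173 172 171 176 174]
 [172 169 168 172 169 177 171 178 174 170 172 175 171 172 185]
 [170 167 177 170 170 180 169 175 176 173 176 174 171 174 171]
 [164 163 175 169 168 174 175 174 175 175 171 169 174 174 169]]
60 (np.float32(0.37083897), (0.417, -0.246))
70 (np.float32(0.26616585), (0.4115, -0.2405))
80 (np.float32(0.26787323), (0.4115, -0.24))
```

```bash
python3 - <<'E'
from h import *
c,s,k=load('w16'); I=c["image"].mean(2); g=cv2.GaussianBlur(I.astype(np.float32),(0,0),.7)
for t in (70,76): print(t,fit_disc(k,g,(.4185,-.2465),.02,.014,.0085,(g<t)))
E
```

```text
70 (np.float32(0.46587294), (0.417, -0.2455))
76 (np.float32(0.48536354), (0.417, -0.246))
```

Request:
move_arm(deltas=[[[-0.17, 0.14, -2, 0, 0, 0, 6], [0, 0, -3, 0, 0, 0, 6], [0, 0, -2, 0, 0, 0, 6], [0, 0, -1.3, 0, 0, 0, 6], [0, 0, 0, 0, 0, 0, 6]]])

```text
time: 39.35
eef_pos: [0.4157, -0.2457, 0.0218]
ee_rot: [0.768, 0.64, -0.0, -0.001]
force: [-0.1, 0.0, 0.0]
width: 0.06
gripper_force: 0.0
```

Request:
move_arm(deltas=[[[0, 0, 0, 0, 0, 0, 6], [0, 0, 0, 0, 0, 0, 6], [0, 0, 0, 0, 0, 0, 6]]])

```text
time: 39.65
eef_pos: [0.417, -0.2466, 0.0237]
ee_rot: [0.769, 0.64, 0.0, 0.001]
force: [0.7, -0.3, 0.9]
width: 0.0601
gripper_force: 0.0
```

```bash
python3 -c "
from h import *
st()"
```

```text
t 39.65 pos [ 41.7  -24.66   2.37] yaw 79.55 zdir [ 0.002 -0.001 -1.   ] w 60.1 gf 0.0 F [ 0.7 -0.3  0.9]
```

Request:
move_arm(deltas=[[[0, 0, -0.8, 0, 0, 0, 5], [0, 0, -0.6, 0, 0, 0, 5], [0, 0, 0, 0, 0, 0, 5], [0, 0, 0, 0, 0, 0, 5]]])

```text
time: 40.05
eef_pos: [0.4161, -0.246, 0.0084]
ee_rot: [0.768, 0.64, -0.0, -0.0]
force: [-0.5, -0.2, -0.9]
width: 0.0505
gripper_force: 0.0
```

Request:
move_arm(deltas=[[[0, 0, 0, 0, 0, 0, 1.8], [0, 0, 0, 0, 0, 0, 1.8], [0, 0, 0, 0, 0, 0, 1.8], [0, 0, 0, 0, 0, 0, 1.8], [0, 0, 0, 0, 0, 0, 1.8]]], newtons=40)

```text
time: 40.55
eef_pos: [0.4165, -0.2462, 0.009]
ee_rot: [0.769, 0.64, 0.0, 0.0]
force: [-1.0, 0.9, 5.0]
width: 0.0253
gripper_force: 39.6
```

Request:
move_arm(deltas=[[[0, 0, 0, 0, 0, 0, 1.8]]])

```text
time: 40.65
eef_pos: [0.4165, -0.2462, 0.009]
ee_rot: [0.769, 0.64, 0.0, 0.0]
force: [-1.0, 0.3, 5.8]
width: 0.0256
gripper_force: 39.6
```

Request:
move_arm(deltas=[[[0, 0, 1, 0, 0, 0, 1.8], [0, 0, 3, 0, 0, 0, 1.8], [0, 0, 4, 0, 0, 0, 1.8], [0, 0, 4, 0, 0, 0, 1.8], [0, 0, 4, 0, 0, 0, 1.8]]])

```text
time: 41.15
eef_pos: [0.4159, -0.2459, 0.1705]
ee_rot: [0.768, 0.64, 0.0, -0.0]
force: [0.9, -1.0, -0.7]
width: 0.0256
gripper_force: 39.5
```

Request:
move_arm(deltas=[[[0, 0, 1, 0, 0, 0, 1.8], [0, 0, 0, 0, 0, 0, 1.8], [0, 0, 0, 0, 0, 0, 1.8], [0, 0, 0, 0, 0, 0, 1.8]]])

```text
time: 41.55
eef_pos: [0.4151, -0.2456, 0.177]
ee_rot: [0.769, 0.64, -0.001, -0.002]
force: [-0.1, -0.3, -0.7]
width: 0.0254
gripper_force: 39.6
```

```bash
python3 - <<'E'
from h import *
c,s,k=snap('w17'); I=c["image"].mean(2); t=np.array(s["eef_pos"]); p=proj(k,t+[0,0,.011]); print(p); x,y=map(int,p)
print(I[y-42:y+49:6,x-54:x+55:6].astype(int))
m=R.from_quat(s["ee_rot"]).as_matrix(); g=cv2.GaussianBlur(I.astype(np.float32),(0,0),.7)
for th in (75,90):
    v,b=fit_disc(k,g,t[:2],t[2]+.011,.014,.0075,(g<th)&(g>38)); print(v,"tool xy mm",(m[:2,:2].T@(np.array(b)-t[:2])*1e3).round(2))
E
```

```text
t 41.55 pos [ 41.51 -24.56  17.7 ] yaw 79.56 zdir [-0.003  0.002 -1.   ] w 25.4 gf 39.6 F [-0.1 -0.3 -0.7]
[257.34972208 270.44796916]
[[175 167 167 173 167 113 119 112 112  93 150 138 218 172 174 172 174 172
  173]
 [167 164 171 173 148 117  94  97  79  50  79 103 103 113 179 175 178 173
  173]
 [162 165 116 108  41  97  93 107  75  57  77 102  95 109  76 110 160 173
  175]
 [167 168 109 103  36  88  68  65  65  60  65  61  84  96  30 103 121 174
  178]
 [ 33  36 110  96  49  58  65  65  73  93  60  64  64  72  25 108 106  36
   80]
 [ 33  87 106  76  38  60  62 143 169 169 176  77  63  63  31 104 110  31
   30]
 [ 27 107 108  41  34  63  57  69 109 106 107  50  64  64  15  91 110  67
   43]
 [ 32 107 105  26  33  51  54  54  53  51  48  56  65  67  28  63 107 105
   33]
 [ 59 106 105  31  38  63  64  57  51  57  48  58  66  62  29  31 110 106
   31]
 [ 37  97 122  33  27  81  63  65  61  60  62  60  60 130  15  31 122  63
   30]
 [ 30  35 122  31  58 169 100  63  61  59  61  58 129 177  25  32  76  25
   27]
 [ 31  24  29  22  92 170 170 171 150 147 169 178 170 180  27  36  32  25
   32]
 [ 29  31  38  29 133 169 173 171 168 176 168 174 170 178  35  31  35  37
   27]
 [ 24  30  25  29 160 172 176 169 171 174 173 174 176 178  74  31  37  31
   30]
 [ 27  34  24  33 171 176 177 173 176 168 167 176 173 173 110  32  29  29
   31]
 [ 23  30  33  28 175 165 167 171 174 173 174 175 173 174 137  37  28  38
   27]]
0.5808946 tool xy mm [ 2.95 -0.54]
0.53454554 tool xy mm [ 2.46 -0.45]
```

Request:
move_arm(deltas=[[[1.5, 2.2, 0, 0, 0, 0, 1.8], [2, 3, 0, 0, 0, 0, 1.8], [2, 3, 0, 0, 0, 0, 1.8], [2, 3, 0, 0, 0, 0, 1.8], [2, 3, 0, 0, 0, 0, 1.8]]])

```text
time: 42.1
eef_pos: [0.5113, -0.1027, 0.1773]
ee_rot: [0.769, 0.64, -0.001, -0.001]
force: [-0.0, -0.8, -0.2]
width: 0.0252
gripper_force: 39.5
```

Request:
move_arm(deltas=[[[2, 3, 0, 0, 0, 0, 1.8], [2, 2.9, 0, 0, 0, 0, 1.8], [0, 0, -1.5, 0, 0, 0, 1.8], [0, 0, -1.5, 0, 0, 0, 1.8], [0, 0, 0, 0, 0, 0, 1.8]]])

```text
time: 42.6
eef_pos: [0.5485, -0.0462, 0.1451]
ee_rot: [0.769, 0.639, -0.003, -0.002]
force: [-0.6, -0.8, -1.1]
width: 0.0255
gripper_force: 39.5
```

Request:
move_arm(deltas=[[[0, 0, 0, 0, 0, 0, 1.8], [0, 0, 0, 0, 0, 0, 1.8], [0, 0, 0, 0, 0, 0, 1.8]]])

```text
time: 42.9
eef_pos: [0.5515, -0.0459, 0.1493]
ee_rot: [0.769, 0.639, 0.0, 0.0]
force: [-1.3, 0.3, 0.5]
width: 0.0256
gripper_force: 39.5
```

```bash
python3 -c "
from h import *
st()"
```

```text
t 42.90 pos [55.15 -4.59 14.93] yaw 79.49 zdir [ 0.001 -0.    -1.   ] w 25.6 gf 39.5 F [-1.3  0.3  0.5]
```

Request:
move_arm(deltas=[[[0, 0.1, -1, 0, 0, 0, 1.8], [0, 0, -1, 0, 0, 0, 1.8], [0, 0, -1, 0, 0, 0, 1.8], [0, 0, -0.6, 0, 0, 0, 1.8], [0, 0, -0.4, 0, 0, 0, 1.8]]])

```text
time: 43.4
eef_pos: [0.5509, -0.0441, 0.1076]
ee_rot: [0.768, 0.64, -0.0, -0.001]
force: [-0.0, -0.1, -0.1]
width: 0.0256
gripper_force: 39.5
```

Request:
move_arm(deltas=[[[0, 0, 0, 0, 0, 0, 1.8], [0, 0, 0, 0, 0, 0, 1.8], [0, 0, 0, 0, 0, 0, 1.8]]])

```text
time: 43.7
eef_pos: [0.5517, -0.0441, 0.1091]
ee_rot: [0.768, 0.64, 0.0, 0.0]
force: [0.5, -0.1, -0.9]
width: 0.0253
gripper_force: 39.5
```

```bash
python3 -c "
from h import *
st()"
```

```text
t 43.70 pos [55.17 -4.41 10.91] yaw 79.56 zdir [ 0.001 -0.    -1.   ] w 25.3 gf 39.5 F [ 0.5 -0.1 -0.9]
```

Request:
move_arm(deltas=[[[-0.04, -0.06, -0.4, 0, 0, 0, 1.8], [0, 0, -0.4, 0, 0, 0, 1.8], [0, 0, -0.4, 0, 0, 0, 1.8], [0, 0, 0, 0, 0, 0, 1.8], [0, 0, 0, 0, 0, 0, 1.8]]])

```text
time: 44.2
eef_pos: [0.5508, -0.0447, 0.0965]
ee_rot: [0.768, 0.64, -0.0, -0.0]
force: [-0.4, -0.7, 0.5]
width: 0.0254
gripper_force: 39.5
```

Request:
move_arm(deltas=[[[0, 0, -0.4, 0, 0, 0, 1.8], [0, 0, -0.4, 0, 0, 0, 1.8], [0, 0, 0, 0, 0, 0, 1.8], [0, 0, 0, 0, 0, 0, 1.8]]])

```text
time: 44.6
eef_pos: [0.5508, -0.0447, 0.0885]
ee_rot: [0.769, 0.64, -0.0, -0.0]
force: [0.1, 0.2, -0.9]
width: 0.0254
gripper_force: 39.5
```

Request:
move_arm(deltas=[[[0, 0, -0.4, 0, 0, 0, 1.8], [0, 0, -0.4, 0, 0, 0, 1.8], [0, 0, -0.2, 0, 0, 0, 1.8], [0, 0, 0, 0, 0, 0, 1.8], [0, 0, 0, 0, 0, 0, 1.8]]])

```text
time: 45.1
eef_pos: [0.5509, -0.0447, 0.0787]
ee_rot: [0.769, 0.64, -0.0, -0.0]
force: [0.4, 0.3, -0.9]
width: 0.0254
gripper_force: 39.5
```

Request:
move_arm(deltas=[[[0, 0, -0.1, 0, 0, 0, 1.8], [0, 0, 0, 0, 0, 0, 1.8]]])

```text
time: 45.3
eef_pos: [0.5509, -0.0448, 0.0777]
ee_rot: [0.769, 0.64, -0.0, 0.0]
force: [0.2, 0.4, -0.6]
width: 0.0254
gripper_force: 39.5
```

Request:
move_arm(deltas=[[[0, 0, -0.08, 0, 0, 0, 1.8], [0, 0, 0, 0, 0, 0, 1.8]]])

```text
time: 45.5
eef_pos: [0.5509, -0.0447, 0.0769]
ee_rot: [0.769, 0.64, -0.0, 0.0]
force: [1.3, -0.2, -1.0]
width: 0.0259
gripper_force: 39.5
```

Request:
move_arm(deltas=[[[0, 0, -0.06, 0, 0, 0, 1.8], [0, 0, 0, 0, 0, 0, 1.8]]])

```text
time: 45.7
eef_pos: [0.5509, -0.0448, 0.0763]
ee_rot: [0.769, 0.64, -0.0, -0.0]
force: [0.3, -0.2, -0.2]
width: 0.0256
gripper_force: 39.5
```

Request:
move_arm(deltas=[[[0, 0, -0.05, 0, 0, 0, 1.8], [0, 0, 0, 0, 0, 0, 1.8]]])

```text
time: 45.9
eef_pos: [0.551, -0.0448, 0.0761]
ee_rot: [0.769, 0.64, -0.0, 0.0]
force: [-1.3, -0.2, 2.3]
width: 0.0258
gripper_force: 39.8
```

Contact at the expected height, so I release, retreat straight up, and check the result numerically.

Request:
move_arm(deltas=[[[0, 0, 0, 0, 0, 0, 4.5], [0, 0, 0, 0, 0, 0, 4.5], [0, 0, 0, 0, 0, 0, 4.5], [0, 0, 0, 0, 0, 0, 4.5], [0, 0, 0, 0, 0, 0, 5]]])

```text
time: 46.4
eef_pos: [0.5509, -0.0448, 0.0758]
ee_rot: [0.769, 0.64, -0.0, 0.0]
force: [-0.1, 0.7, 0.6]
width: 0.0502
gripper_force: 0.0
```

Request:
move_arm(deltas=[[[0, 0, 1, 0, 0, 0, 5], [0, 0, 2, 0, 0, 0, 5], [0, 0, 4, 0, 0, 0, 6], [0, 0, 4, 0, 0, 0, 8.5], [0, 0, 4, 0, 0, 0, 8.5]]])

```text
time: 46.9
eef_pos: [0.5507, -0.0446, 0.2281]
ee_rot: [0.768, 0.64, 0.0, 0.0]
force: [0.5, -0.9, 0.2]
width: 0.0843
gripper_force: 0.0
```

Request:
move_arm(deltas=[[[0.4, 2, 2, 0, 0, 0, 8.5], [0.4, 3, 0, 0, 0, 0, 8.5], [0.4, 3, 0, 0, 0, 0, 8.5], [0, 0, 0, 0, 0, 0, 8.5], [0, 0, 0, 0, 0, 0, 8.5]]])

```text
time: 47.4
eef_pos: [0.5628, 0.0358, 0.2464]
ee_rot: [0.768, 0.64, 0.0, 0.0]
force: [0.1, -1.1, -0.8]
width: 0.085
gripper_force: 0.0
```

```bash
python3 - <<'E'
from h import *
c,s,k=snap('w18'); I=c["image"]; g=I.mean(2)
e=np.array([.1805,.9836]); o=np.array([.5512,-.0438]); f=np.array([-e[1],e[0]])
p=proj(k,np.r_[o,.087]); print("nut pred",p); x,y=map(int,p)
print(g[y-40:y+41:5,x-40:x+41:5].astype(int))
for t in (75,90): print("nut fit",t,[v if i==0 else ((np.array(v)-o)@np.c_[e,f]*1e3).round(1) for i,v in enumerate(fit_disc(k,g,o,.087,.014,.0075,(g<t)))])
# profile along the strap (x at y=+-14 mm, z=.060): grey values, mm from -70 to 95
for yy in (-.013,.013): print(yy,[int(cv2.getRectSubPix(g.astype(np.float32),(1,1),tuple(map(float,proj(k,np.r_[o+xx*e+yy*f,.060]))))[0,0]) for xx in np.arange(-.07,.0951,.005)])
d=pickle.load(open('c0.pkl','rb'))
for n in ("top","side"):
    b=snap(n+'1',n)[0]; D=cv2.absdiff(b["image"],d[n]["image"]).max(2); K=cam(b)
    P={"low":(.42,.379,.014),"mount":(.422,.246,.018),"offcut":(.566,-.238,.015),"wrench":(.74,-.044,.005)}
    print(n,{q:int(np.sort(D[int(v[1])-10:int(v[1])+11,int(v[0])-10:int(v[0])+11].ravel())[-20]) for q,v in ((q,proj(K,X)) for q,X in P.items())})
E
```

```text
t 47.40 pos [56.28  3.58 24.64] yaw 79.66 zdir [ 0. -0. -1.] w 85.0 gf 0.0 F [ 0.1 -1.1 -0.8]
nut pred [259.49248623 249.8866761 ]
[[ 99 204 203 108 108 106 108 106 100 106 108 116 207 205 203 204 159]
 [121 204 203 105 105 102 108 106 102 106 103 113 207 202 201 204 158]
 [110 205 161 105 107 108 109  77  84  94 103 118 208 202 204 205 155]
 [ 99 206 138 107 106 104 108  85  77  99 104 114 202 197 197 201 160]
 [117 203 183 105 104  62  96 132 161 160 125 127 203 200 197 195 156]
 [126 204 201 114 111  89 107  82  65  98 200 137 197 195 197 192 150]
 [135 197 195 105 107 104  88  94 108 100 107 168 197 194 199 191 159]
 [146 197 198 107 105 103 104 100  96  99 102 180 198 194 192 185 161]
 [154 197 196 110 104 110 104  94 136  95 107 136 196 194 194 182 159]
 [142 197 191 109 103 107 105  67 155  65 105 140 193 192 197 177 154]
 [145 191 195  98 104 104 110 103 104 107 112 130 187 192 192 166 159]
 [154 191 192 191 100 106 107 103 103 102 109 150 193 191 192 179 154]
 [163 184  60 180 193 104 109 102  99 101 110 145 194 141  79 170 160]
 [161 190 178 194 193 110 106 102 101 101 106 
[... 311 characters left out ...]
oat32(0.2678247), array([5.9, 1.1])]
-0.013 [162, 163, 156, 153, 108, 109, 108, 106, 106, 110, 122, 109, 110, 129, 185, 163, 109, 105, 107, 107, 107, 109, 107, 108, 109, 108, 99, 220, 236, 237, 237, 182, 154, 120]
0.013 [163, 161, 158, 155, 106, 110, 108, 109, 106, 113, 107, 103, 95, 100, 94, 106, 84, 101, 106, 106, 107, 109, 108, 108, 108, 107, 94, 224, 238, 238, 239, 186, 147, 129]
t 47.45 pos [56.28  3.47 24.61] yaw 79.55 zdir [ 0.    -0.001 -1.   ] w 84.9 gf 0.0 F [ 0.3 -0.3  0.5]
top {'low': 14, 'mount': 15, 'offcut': 14, 'wrench': 99}
t 47.50 pos [56.28  3.41 24.6 ] yaw 79.49 zdir [-0.    -0.001 -1.   ] w 85.2 gf 0.0 F [0.3 0.1 0.4]
side {'low': 8, 'mount': 8, 'offcut': 8, 'wrench': 8}
```

```bash
python3 -c "
from workcell import bot
print(bot.sign_off())"
```

```text
the job is handed in; nothing more can be done
None
```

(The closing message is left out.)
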